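Unload and reload the joinery bending press

TASK

Turn the bending press round for the next part: lift the formed plywood U-bracket out of the die cavity, take it to the drying rack and set it down, not drop it, the right way up in the middle of the free bay (the one with the sheet of white paper), lined up with the dry brackets. Then push the flat blank waiting on the press's loading apron over the lip, without lifting it, so that it drops flat into the nest above the emptied cavity. Do not shift the dry brackets, the glue bottle or the folding rule.

Things in the scene. Friction and masses are not known exactly. Their poses are not given: they have to be found in the camera images.
- bracket_c (a point): formed U-bracket of pale plywood, in the die cavity at the start, along the press: 110 mm long (x), 60 wide over the flanges (y), 55 high (z), walls 8, web below, two upright flanges, open above and at both ends, lower corners rounded to 14 mm; about 0.1 kg. Point: its centre, half-way up (27.5 mm above its underside).
- blank_c (a point): flat blank of the same pale plywood, 110 mm (x) by 145 mm (y) by 8 mm thick, about 0.09 kg. It starts flat on the press's loading apron, between the side rails. The point is its centre, half-way up (4 mm above its underside).
- nest (a point): bending press (fixed). Point: centre of the nest floor, 70 mm above the bench, over the cavity; x points from the loading side to the rear, y left, z up. Cavity below the floor: x -57 to 57, y -31.5 to 31.5, 18 mm deep, closed all round. Nest, where the blank goes: x -58.5 to 58.5, y -75.5 to 75.5, walled by the front lip, rails and a back stop 14 mm high (x 58.5 to 72).
- lip (a point): middle of the crest of the press's front lip, 4 mm above the nest floor and apron, right across the press. The crest's edge over the nest is 3 mm behind (+x of) this point; on the loading side the crest runs 3 mm, then a 15 degree ramp falls to the apron over 15 mm. Axes as the nest's.
- apron (a point): middle of the front edge of the press's loading apron, a flat board level with the nest floor that runs from here 136 mm (+x) to the foot of the lip's ramp. Side rails 14 mm high stand along apron and nest, inner faces 75.5 mm either side of the middle, outer faces 87. Axes as the nest's.
- former (a point): middle of the underside of the raised wooden male former that hangs over the cavity, 175 mm above the nest floor. Former: 100 mm along x, 42 across, 60 high; above it a platen 110 mm square and 12 thick. Two uprights: from 3 to 39 mm behind this point, 120 to 150 mm to either side. Head beam over them from 125 mm above this point; screw and T-bar to 270 mm above. Axes as the nest's.
- bay (a point): middle of the free bay of the fixed drying rack, on its floor 24 mm above the bench, under a flat white paper (128 by 82 mm). x runs along the bay, away from the robot, y across, z up; a bracket lies along x. Three bays side by side, 100 mm apart, parted by battens 12 wide, 10 high, 150 long; rear batten 6 mm high from 75 mm behind this point. Which bay is free varies.
- dry_a: dry bracket, the same as the one in the press, standing in another bay of the rack; leave it alone. Origin: centre of its underside, x along it.
- dry_b: second dry bracket in the remaining bay, the same; leave it alone. Origin: centre of its underside, x along it.
- glue: white glue bottle standing upright on the bench beyond the gap between press and rack, 58 mm across, 190 mm high. Origin: centre of its underside. Leave it alone.
- rule: folded folding rule lying flat on the bench between press and rack, 225 (x) by 32 by 15 mm. Origin: centre of its underside. Leave it alone.

How it is judged (in metres and radians):
On the way, in this order (a step that is already met when the one before it is completed fails the run):
1. the formed bracket is lifted clear of the die cavity, its underside above the lip (z of bracket_c in the frame of nest above 0.034 m), for 0.05 s.
2. the bracket is set down in the free bay, still held as it comes to the floor of the bay (not dropped) (x of bracket_c in the frame of bay between -0.02 and 0.02 m and y of bracket_c in the frame of bay between -0.018 and 0.018 m and z of bracket_c in the frame of bay between 0.02 and 0.033 m and angle between bracket_c's own z axis and vertical below 0.12 rad and angle between the x axis of bracket_c and the x axis of bay, either way round below 0.2 rad and contact force between the fingers and bracket above 0.2 N), for 0.05 s.
3. the blank lies flat in the nest (x of blank_c in the frame of nest between -0.0065 and 0.0065 m and y of blank_c in the frame of nest between -0.009 and 0.009 m and z of blank_c in the frame of nest between 0 and 0.0062 m and angle between blank_c's own z axis and vertical below 0.035 rad), for 0.2 s.
At the end, for the whole second after the job is handed in: The bracket stands web down, flat on the floor of the free bay, centred within 20 mm lengthways and 18 mm across, in line with the bay within 11 degrees (either way round); the blank lies flat in the nest behind the lip; both are at rest and let go (all of step 3 and x of bracket_c in the frame of bay between -0.02 and 0.02 m and y of bracket_c in the frame of bay between -0.018 and 0.018 m and z of bracket_c in the frame of bay between 0.023 and 0.0305 m and angle between bracket_c's own z axis and vertical below 0.05 rad and angle between the x axis of bracket_c and the x axis of bay, either way round below 0.2 rad and linear speed of each of bracket, blank below 0.02 m/s and contact force between the fingers and bracket below 0.05 N and contact force between the fingers and blank below 0.05 N); the robot touches nothing.
It fails at once if a dry bracket is shifted by more than 12 mm (distance of any of dry_a, dry_b from where it was at the start of the episode above 0.012 m).
It fails at once if the glue bottle or the folding rule is shifted by more than 20 mm (distance of any of glue, rule from where it was at the start of the episode above 0.02 m).
It fails at once if the blank is lifted off the apron (more than 40 mm) instead of being slid (z of blank_c in the frame of nest above 0.044 m).
It also fails if it takes over 67 s, if anything falls off the work surface, if the arm or the gripper's body presses on something with over 40 N, if the wrist force passes 120 N, or if a joint passes its speed limit or range.

ROBOT

A 6-joint arm with a two-finger parallel gripper is mounted at the origin on the work surface. World frame = base frame: x ahead of the robot, y to its left, z up, the work surface at z = 0. Lengths are in mm, angles in rad, forces in N, time in s.
With the tool pointing down it reaches from about 275 to 850 mm from the base axis. Payload 19 kg.
Tool frame: the origin (TCP) lies between the finger pads; the fingertips stand 11 mm ahead of it and the grasp point (between the pads) lies 8 mm behind it; z points along the fingers, y is the direction in which the jaws open and shut (so a half turn about z gives the same grasp; the last joint's range is limited). The gripper opens to 85 mm and grips with 20 to 120 N. Pads are 22 mm wide; open, the fingers measure 114 mm over their backs; the gripper's body (76 mm by 85 mm) begins 54 mm behind the grasp point. The pads swing forward as they close: fully open they stand 13 mm farther back than shut.
Start: joints at [0.969, 0.15, 1.437, -0, 1.554, -0.134], TCP at [259.28, 513.191, 242.267] pointing down, gripper open.
Joint ranges: [-2.8, 2.8], [-0.68, 2.1], [0.12, 2.68], [-1.39, 4.53], [0.16, 2.79], [-2.81, 2.81]. Speed limits (rad/s): [1.89, 1.89, 2.22, 3.01, 3.01, 3.01].

INTERFACE

Orientations are given as a 3x3 rotation matrix whose columns are the frame's x, y, z axes.
In Python, from station import * gives the robot as it stands.
- The arm moves only by the tool move_arm, never from a script. Its arguments are lists of equal length, an entry for each row: "rotation": the turn, a rotation vector about the tool's x, y, z in rad, a list of three; "dp": the shift along the tool's x, y, z in m, a list of three; "fingers": the closure, from 0 (fully open) to 1 (shut). A call has exactly 8 rows; each row shifts and turns the pose as measured when the row begins, along the tool's axes as they then stand; what a row does not reach is not made up. A row lasts 1/8 s, in which the tool goes at most 62.5 mm and 10.7 degrees, less where a joint would pass 70% of its speed; a pose out of reach is approached as far as the arm can. A call with a gripper value outside its range is refused whole. The fingers move at their own pace and stop on an object; the grip force is fixed at half the most. Time passes only in rows, so rows that do not move let the fingers close, or fill a call up. It gives the time, the measured TCP pose, the force and the opening at its end, in the units of the state.
- get_state(): the state, without advancing time (a new reading comes with each control period).
- get_image(name): name is "scene" or "top"; returns (picture, depth): 384x512x3 uint8, blue, green, red; 384x512 float32, mm along the optical axis (not along the pixel's ray), 0 where there is no reading.
- get_calibration(name): a dict with "camera_matrix" (3x3 intrinsics, pixels), "k1" (the pictures are not rectified: a ray, as slopes to the right and down, at radius r is drawn at 1 + k1 r^2 times it, then the intrinsics apply), "cam_to_world" (4x4, takes a point from camera to world coordinates). Camera axes: x right, y down, z forward; pixel columns grow to the right and rows downward; lengths in mm; the calibration is good to about 2 mm. A picture is of the moment at which its call begins. get_calibration takes no time and is no camera call.
- close_job(): hands the job in, once; it reports no verdict.
The state is a dict: "t": time; "q": joint angles; "dq": joint speeds; "tau": joint torques, N m; "ee_pos": TCP position; "tool_rot": TCP orientation; "wrist_force": force on the tool from outside, world axes, zero at the start; "moment": the same for the moment, N m; "grip_width": finger opening in mm.
Only numpy, scipy, OpenCV 4.12 (cv2) and the standard library are available. Lean on these libraries where they do the work, as an engineer would, in place of code of your own. Each camera call takes 0.05 s, during which the arm holds its last target. There are 200 camera calls.

## Working session

There is one attempt and no reset: what is moved stays moved. The work goes in short steps, Python scripts to look and compute and a tool call to move; the robot and the scene stay as the last step left them, time stands still between calls to the robot, and variables do not carry over. Pictures are saved under pics/ and viewed, about 8 in all and at most 12, crops included, and the job is handed in when it is done.

Besides the shell and the picture viewer there is one more tool, called as name(argument=value, ...) on one line, values as JSON. move_arm: Moves the arm, as the interface text tells. Its arguments: {"type":"object","properties":{"rotation":{"type":"array"},"dp":{"type":"array"},"fingers":{"type":"array"}},"required":["rotation","dp","fingers"]}

```bash
mkdir -p pics; ls
cat > h.py <<'E'
from station import *
import numpy as np, cv2
def snap(n,tag):
    im,d=get_image(n); cv2.imwrite(f'pics/{tag}.png',im); np.save(f'pics/{tag}.npy',d); return im,d
def rays(n,uv):
    c=get_calibration(n);K=np.array(c['camera_matrix'],float)
    uv=np.asarray(uv,float).reshape(-1,2)
    p=(uv-[K[0,2],K[1,2]])/[K[0,0],K[1,1]]
    q=p.copy()
    for _ in range(20): q=p/(1+c['k1']*(q**2).sum(1,keepdims=True))
    return np.c_[q,np.ones(len(q))],np.array(c['cam_to_world'],float)
def plane(n,uv,z):
    r,T=rays(n,uv); d=r@T[:3,:3].T; o=T[:3,3]
    return o+d*((z-o[2])/d[:,2])[:,None]
def dep(n,uv,d):
    r,T=rays(n,uv); uv=np.asarray(uv,int).reshape(-1,2)
    return (r*d[uv[:,1],uv[:,0]][:,None])@T[:3,:3].T+T[:3,3]
E
python3 - <<'E'
from h import *
for n in('scene','top'):
    snap(n,n+'0'); print(n,get_calibration(n))
print(get_state())
E
```

```text
pics
scene {'camera_matrix': array([[420.79738524,   0.        , 253.04274094],
       [  0.        , 420.79738524, 191.94516694],
       [  0.        ,   0.        ,   1.        ]]), 'k1': -0.02317857237464271, 'cam_to_world': array([[ 7.96789870e-01,  5.55111975e-01, -2.38697711e-01,
         8.04751736e+02],
       [ 6.04253892e-01, -7.33141100e-01,  3.12059868e-01,
        -3.42229613e+02],
       [-1.77093263e-03, -3.92880163e-01, -9.19587974e-01,
         1.25008038e+03],
       [ 0.00000000e+00,  0.00000000e+00,  0.00000000e+00,
         1.00000000e+00]])}
top {'camera_matrix': array([[371.74264385,   0.        , 255.15075615],
       [  0.        , 371.74264385, 188.84909609],
       [  0.        ,   0.        ,   1.        ]]), 'k1': -0.08652526746428123, 'cam_to_world': array([[-2.56239725e-02, -9.91441175e-01,  1.28014875e-01,
         4.05151146e+02],
       [-9.99665080e-01,  2.49485049e-02, -6.87744658e-03,
         4.24500225e+01],
       [ 3.62480398e-03, -1.28148228e-01, -9.91748402e-01,
         1.05130748e+03],
       [ 0.00000000e+00,  0.00000000e+00,  0.00000000e+00,
         1.00000000e+00]])}
{'t': 0.1, 'q': array([ 9.69024221e-01,  1.50926410e-01,  1.43790609e+00, -3.39401215e-05,
        1.55380107e+00, -1.33994233e-01]), 'dq': array([ 0.00140034, -0.0006524 , -0.0021285 ,  0.00159006,  0.00110862,
        0.00165   ]), 'tau': array([ 4.11262095e-03, -7.14370966e+01, -5.71799433e+01, -2.00853319e-04,
        6.95698400e-03, -8.67705899e-05]), 'ee_pos': array([259.18395255, 513.05663446, 241.77159384]), 'tool_rot': array([[-8.92572695e-01,  4.50903170e-01, -5.61289867e-04],
       [ 4.50903507e-01,  8.92572271e-01, -8.77268545e-04],
       [ 1.05428603e-04, -1.03611352e-03, -9.99999458e-01]]), 'wrist_force': array([ 0.13435536, -0.05766082,  0.11451678]), 'moment': array([0.03490807, 0.00025897, 0.06021462]), 'grip_width': 85.46219288682752}
```

View pics/top0.png

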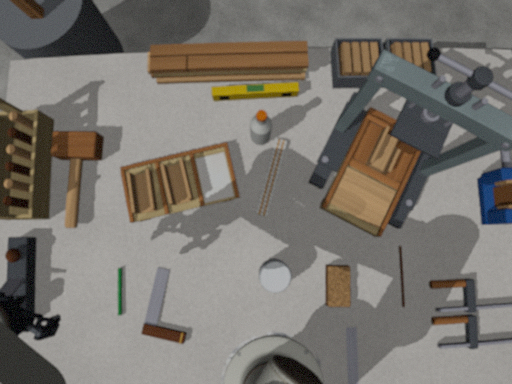

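View pics/scene0.png

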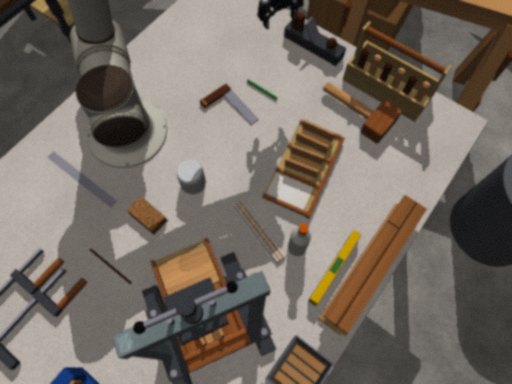

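The top view shows the rack at the left (paper at about (216,174), right-hand bay). The press is at the right, yawed about -26°, with its apron and the pale blank near (362,195), the bracket near (388,150), and the former partly over the bracket. The scene view shows the same layout from the other side. Next I'll zoom in and measure.

Run:
```python
from h import *
a=cv2.imread('pics/top0.png')[100:245,310:450]; b=cv2.imread('pics/scene0.png')[225:384,110:290]
A=cv2.resize(a,None,fx=3,fy=3,interpolation=cv2.INTER_CUBIC);B=cv2.resize(b,None,fx=2,fy=2,interpolation=cv2.INTER_CUBIC)
B=cv2.copyMakeBorder(B,0,A.shape[0]-B.shape[0],0,0,cv2.BORDER_CONSTANT)
cv2.imwrite('pics/crop1.png',np.hstack([A,B]))
# paper
im=cv2.imread('pics/top0.png');hsv=cv2.cvtColor(im,cv2.COLOR_BGR2HSV)
d=np.load('pics/top0.npy')
for uv in [(216,174),(150,190),(177,180),(362,195),(340,185),(385,150),(385,120),(405,165),(270,180),(430,120)]:
    print(uv,dep('top',[uv],d)[0].round(1),hsv[uv[1],uv[0]])
m=cv2.inRange(hsv,(0,0,150),(179,40,255)); m[:, :190]=0;m[:,240:]=0;m[:140]=0;m[210:]=0
# height map stats: points per class
vv,uu=np.mgrid[0:384,0:512]; uv=np.c_[uu.ravel(),vv.ravel()]
P=dep('top',uv,d).reshape(384,512,3); np.save('pics/Ptop.npy',P)
m&=((P[...,2]>15)&(P[...,2]<32)).astype(np.uint8)*255
cs,_=cv2.findContours(m,cv2.RETR_EXTERNAL,cv2.CHAIN_APPROX_NONE);c=max(cs,key=cv2.contourArea)
w=plane('top',c.reshape(-1,2),24)[:,:2].astype(np.float32)
print('paper',cv2.minAreaRect(w))
r=(P[...,2]>79)&(P[...,2]<90)&(uu>300)&(uu<450)&(vv>100)&(vv<250)
w=P[r][:,:2].astype(np.float32);print('rails',r.sum(),cv2.minAreaRect(w))
m=cv2.inRange(hsv,(8,60,150),(25,170,255))&((P[...,2]>69)&(P[...,2]<83)).astype(np.uint8)*255
m[:,:300]=0;m[:100]=0
cs,_=cv2.findContours(m,cv2.RETR_EXTERNAL,cv2.CHAIN_APPROX_NONE);c=max(cs,key=cv2.contourArea)
print('blank',cv2.minAreaRect(plane('top',c.reshape(-1,2),78)[:,:2].astype(np.float32)))
```

```text
(216, 174) [582.5 144.   23.8] [ 45   3 175]
(150, 190) [534.9 315.3  76.4] [ 16 111 145]
(177, 180) [567.1 252.2  31.7] [ 15 109 112]
(362, 195) [ 507.2 -247.8   77.4] [ 17 108 170]
(340, 185) [ 535.2 -189.6   79.6] [ 17 101 167]
(385, 150) [ 631.7 -324.8   62.5] [ 16 104 154]
(385, 120) [ 714.5 -328.3   71.6] [ 15 167 101]
(405, 165) [ 587.1 -374.8   70. ] [ 13 152 126]
(270, 180) [563.   -7.2  15.1] [  0  18 115]
(430, 120) [ 631.4 -324.9  331.6] [110  19 122]
paper ((581.6437377929688, 139.87240600585938), (70.04615020751953, 127.1880111694336), 89.56961822509766)
rails 1845 ((564.166015625, -282.3431396484375), (298.646240234375, 288.4017333984375), 60.586578369140625)
blank ((501.2327575683594, -249.23385620117188), (141.9603271484375, 109.29560089111328), 61.65907669067383)
```

View pics/crop1.png

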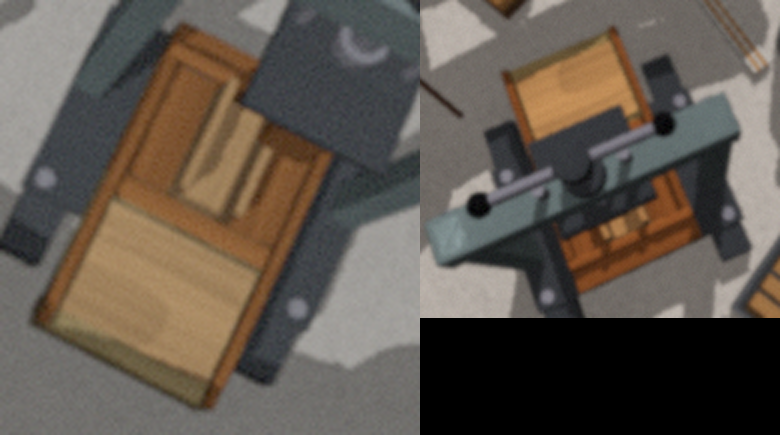

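The zoom shows the rails' front corners at top pixels (323,207) and (380,236), with the lip crest at about (348,165) to (397,190). The bracket's flange front ends are near (371,163) and (389,171). I'll resolve these in a provisional press frame.

Run:
```python
from h import *
P=np.load('pics/Ptop.npy');vv,uu=np.mgrid[0:384,0:512]
im=cv2.imread('pics/top0.png');hsv=cv2.cvtColor(im,cv2.COLOR_BGR2HSV)
t=np.deg2rad(-28.);ex=np.array([np.cos(t),np.sin(t)]);ey=np.array([-ex[1],ex[0]])
c=np.array([501.2,-249.2])
reg=(uu>300)&(uu<450)&(vv>100)&(vv<250)
X=(P[...,:2]-c)@ex;Y=(P[...,:2]-c)@ey;Z=P[...,2]
print('z profile y~0,y~50,y~-50')
for y0 in(0,50,-50):
    print(y0,[(x,round(float(np.median(Z[k])),1)) for x in range(-80,230,6) if (k:=reg&(abs(Y-y0)<8)&(abs(X-x)<3)&(Z<130)).any()])
# brown saturation mask rays at z=84, rail edges per x slice
q=plane('top',np.c_[uu.ravel(),vv.ravel()],84)[:,:2].reshape(384,512,2)
X=(q-c)@ex;Y=(q-c)@ey
S=hsv[...,1].astype(float);V=hsv[...,2]
for x in range(-80,200,20):
    k=reg&(abs(X-x)<3)&(Y>60)&(Y<110);o=np.argsort(Y[k])
    L=[(int(a),int(s),int(v)) for a,s,v in zip(Y[k][o],S[k][o],V[k][o])][::3]
    print(x,L)
# bracket: z 97..115
r=reg&(Z>98)&(Z<116)
X=(P[...,:2]-c)@ex;Y=(P[...,:2]-c)@ey
print('bracket pts',r.sum())
w=P[r][:,:2].astype(np.float32)
print(np.histogram(Y[r],bins=np.arange(-60,60,4)),np.histogram(X[r],bins=np.arange(80,230,6)))
for nm,lo,hi in(('L',15,50),('R',-50,-15)):
    k=r&(Y>lo)&(Y<hi);print(nm,k.sum(),np.median(Z[k]),P[k].mean(0),cv2.minAreaRect(P[k][:,:2].astype(np.float32)))
```

```text
z profile y~0,y~50,y~-50
0 [(-80, -0.5), (-74, 44.2), (-68, 69.7), (-62, 70.7), (-56, 69.6), (-50, 77.9), (-44, 77.5), (-38, 79.5), (-32, 78.3), (-26, 78.0), (-20, 78.3), (-14, 77.7), (-8, 77.4), (-2, 77.3), (4, 77.6), (10, 78.4), (16, 79.0), (22, 78.5), (28, 77.9), (34, 77.4), (40, 77.8), (46, 77.9), (52, 78.4), (58, 79.2), (64, 68.9), (70, 71.4), (76, 73.8), (82, 73.6), (88, 62.0), (94, 59.5), (100, 59.9), (106, 60.5), (112, 60.4), (118, 59.5), (124, 60.3), (130, 59.5), (136, 59.7), (142, 59.8), (148, 59.9), (154, 60.7), (160, 60.3), (166, 60.4), (172, 60.2), (178, 60.9), (184, 59.8), (190, 60.4), (196, 61.1), (202, 68.0), (208, 81.1), (214, 81.7), (220, 72.8), (226, 70.9)]
50 [(-80, -0.0), (-74, 21.7), (-68, 67.9), (-62, 69.6), (-56, 70.9), (-50, 78.4), (-44, 79.2), (-38, 77.8), (-32, 78.0), (-26, 78.2), (-20, 78.9), (-14, 77.9), (-8, 77.7), (-2, 77.8), (4, 77.7), (10, 78.6), (16, 78.1), (22, 78.2), (28, 78.4), (34, 77.4), (40, 78.1), (46, 77.8), (52, 77.3), (58, 76.8), (64, 70.3), (70, 72.6), (76, 74.7), (82, 73.5), (88, 70.0), (94, 70.7), (100, 70.5), (106, 70.1), (112, 70.3), (
[... 4034 characters left out ...]
6, -12,
        -8,  -4,   0,   4,   8,  12,  16,  20,  24,  28,  32,  36,  40,
        44,  48,  52,  56])) (array([ 2, 22, 18, 16, 15, 16, 18, 15, 20, 17, 17, 63, 32, 16, 14, 16,  8,
        9,  7,  6,  0,  0,  0,  0]), array([ 80,  86,  92,  98, 104, 110, 116, 122, 128, 134, 140, 146, 152,
       158, 164, 170, 176, 182, 188, 194, 200, 206, 212, 218, 224]))
L 152 106.86075707849324 [ 638.33440288 -294.34578496  106.41311243] ((638.322509765625, -294.6993103027344), (9.502028465270996, 112.30631256103516), 61.345672607421875)
R 107 106.92733681413688 [ 592.512155   -328.72437108  106.22003187] ((593.31494140625, -330.0200500488281), (9.307315826416016, 68.0569076538086), 60.57527542114258)
```

Run:
```python
from h import *
im=cv2.imread('pics/top0.png');hsv=cv2.cvtColor(im,cv2.COLOR_BGR2HSV)
P=np.load('pics/Ptop.npy');vv,uu=np.mgrid[0:384,0:512];Z=P[...,2]
m=((hsv[...,1]<45)&(Z>17)&(Z<32)&(uu>185)&(uu<245)&(vv>135)&(vv<215)&(hsv[...,2]>60)).astype(np.uint8)
m=cv2.morphologyEx(m,cv2.MORPH_OPEN,np.ones((3,3)))
cs,_=cv2.findContours(m,cv2.RETR_EXTERNAL,cv2.CHAIN_APPROX_NONE);c=max(cs,key=cv2.contourArea)
print('paper top',len(cs),cv2.minAreaRect(plane('top',c.reshape(-1,2),24)[:,:2].astype(np.float32)))
r=(Z>70)&(Z<90)&(uu>115)&(uu<245)&(vv>140)&(vv<225)
n,l,st,ce=cv2.connectedComponentsWithStats(r.astype(np.uint8))
for i in range(1,n):
    if st[i,4]>60: k=l==i;print('flange',st[i,4],np.median(Z[k]),cv2.minAreaRect(P[k][:,:2].astype(np.float32)))
# scene paper
im=cv2.imread('pics/scene0.png');hsv=cv2.cvtColor(im,cv2.COLOR_BGR2HSV)
d=np.load('pics/scene0.npy');Q=dep('scene',np.c_[uu.ravel(),vv.ravel()],d).reshape(384,512,3)
m=((hsv[...,1]<45)&(Q[...,2]>15)&(Q[...,2]<34)&(uu>260)&(uu<345)&(vv>120)&(vv<220)).astype(np.uint8)
m=cv2.morphologyEx(m,cv2.MORPH_OPEN,np.ones((3,3)))
cs,_=cv2.findContours(m,cv2.RETR_EXTERNAL,cv2.CHAIN_APPROX_NONE);c=max(cs,key=cv2.contourArea)
print('paper scene',cv2.minAreaRect(plane('scene',c.reshape(-1,2),24)[:,:2].astype(np.float32)))
a=cv2.resize(cv2.imread('pics/top0.png')[135:230,112:250],None,fx=5,fy=5,interpolation=cv2.INTER_CUBIC)
cv2.imwrite('pics/crop2.png',a)
```

```text
paper top 1 ((574.9861450195312, 149.43954467773438), (129.88963317871094, 84.36084747314453), 11.876826286315918)
flange 144 79.11067762571696 ((564.8505859375, 221.51345825195312), (109.93276977539062, 8.832720756530762), 13.095783233642578)
flange 153 78.90112786034672 ((553.1031494140625, 272.5074462890625), (110.30343627929688, 9.576784133911133), 14.0467529296875)
flange 158 78.84317454402111 ((538.48779296875, 317.57159423828125), (108.44224548339844, 9.513784408569336), 8.976572036743164)
flange 167 78.77275355902975 ((530.7919311523438, 368.24981689453125), (109.07644653320312, 10.439621925354004), 8.560942649841309)
paper scene ((574.9741821289062, 148.28915405273438), (126.5263671875, 80.39236450195312), 11.771734237670898)
```

View pics/crop2.png

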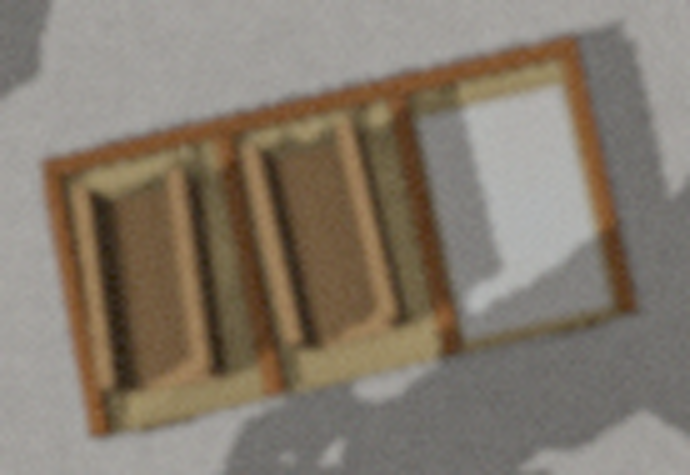

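The paper agrees in both views: centre (575,149), yaw 11.8°. The neighbouring dry bracket sits 99 mm away, as expected. The nest and bracket are at about (626,-317.4), yaw -28.6°, and blank_c is at about x = -141 in the nest frame. I'll plan a 45° tilted grasp from the loading side.

```bash
cat >> h.py <<'E'
from scipy.spatial.transform import Rotation as Ro
def rot(yaw,tilt):
    y,t=np.deg2rad([yaw,tilt]);ex=np.array([np.cos(y),np.sin(y),0]);ey=np.array([-ex[1],ex[0],0]);ez=np.array([0,0,1.])
    return np.c_[-np.cos(t)*ex-np.sin(t)*ez,ey,np.sin(t)*ex-np.cos(t)*ez]
FR={'nest':(np.array([626,-317.3,70]),-28.6),'bay':(np.array([575,149,24]),11.8)}
def W(f,p):
    o,y=FR[f];return o+Ro.from_euler('z',y,degrees=True).apply(p)
def loc(f,p):
    o,y=FR[f];return Ro.from_euler('z',-y,degrees=True).apply(p-o)
def plan(p,R,n,first=None):
    "n rows from present pose to (p,R); prints per-row rotvec(rad), dp(m)"
    s=get_state();R0=s['tool_rot'];p0=s['ee_pos'];rv=Ro.from_matrix(R0.T@R).as_rotvec()
    Ri=R0;out=[]
    for i in range(n):
        out.append((Ri.T@(p-p0)/n/1000).round(4).tolist()); Ri=Ri@Ro.from_rotvec(rv/n).as_matrix()
    print('rot/row',(rv/n).round(4).tolist(),'deg',np.rad2deg(np.linalg.norm(rv/n)).round(2))
    for o in out: print(o)
def st(f=None):
    s=get_state();print('t',round(s['t'],2),'p',s['ee_pos'].round(1),'w',round(s['grip_width'],1),'F',s['wrist_force'].round(1),'q',s['q'].round(2))
    if f:print('loc',loc(f,s['ee_pos']).round(1))
E
python3 - <<'E'
from h import *
R=get_state()['tool_rot']
plan(np.array([400,-60,250]),R,10)
plan(np.array([400,-60,250.]),rot(-28.6,0),8)
E
```

```text
rot/row [0.0, 0.0, 0.0] deg 0.0
[-0.0384, -0.0448, -0.0008]
[-0.0384, -0.0448, -0.0008]
[-0.0384, -0.0448, -0.0008]
[-0.0384, -0.0448, -0.0008]
[-0.0384, -0.0448, -0.0008]
[-0.0384, -0.0448, -0.0008]
[-0.0384, -0.0448, -0.0008]
[-0.0384, -0.0448, -0.0008]
[-0.0384, -0.0448, -0.0008]
[-0.0384, -0.0448, -0.0008]
rot/row [-0.0001, -0.0, 0.0039] deg 0.22
[-0.048, -0.056, -0.001]
[-0.0482, -0.0558, -0.001]
[-0.0484, -0.0556, -0.001]
[-0.0487, -0.0554, -0.001]
[-0.0489, -0.0552, -0.001]
[-0.0491, -0.055, -0.001]
[-0.0493, -0.0549, -0.001]
[-0.0495, -0.0547, -0.001]
```

move_arm(rotation=[[0,0,0.004],[0,0,0.004],[0,0,0.004],[0,0,0.004],[0,0,0.004],[0,0,0.004],[0,0,0.004],[0,0,0.004]], dp=[[-0.038,-0.044,-0.001],[-0.038,-0.044,-0.001],[-0.038,-0.044,-0.001],[-0.038,-0.044,-0.001],[-0.038,-0.044,-0.001],[-0.038,-0.044,-0.001],[-0.038,-0.044,-0.001],[-0.038,-0.044,-0.001]], fingers=[0,0,0,0,0,0,0,0])

```text
t: 1.1
ee_pos: [365.9, 49.7, 248.2]
tool_rot: [[-0.881, 0.474, -0.002], [0.474, 0.881, -0.004], [-0.0, -0.004, -1.0]]
wrist_force: [1.2, 0.9, 0.3]
grip_width: 85.6
```

Run:
```python
from h import *
st();plan(W('nest',[-127.5,0,125.5]),rot(-28.6,45),16)
```

```text
t 1.1 p [365.9  49.7 248.2] w 85.6 F [1.2 0.9 0.3] q [-0.07 -0.3   1.84 -0.    1.6  -1.15]
rot/row [-0.0001, -0.0491, 0.0004] deg 2.81
[-0.0172, -0.0124, 0.0034]
[-0.017, -0.0124, 0.0042]
[-0.0168, -0.0124, 0.005]
[-0.0165, -0.0124, 0.0058]
[-0.0162, -0.0124, 0.0066]
[-0.0159, -0.0124, 0.0074]
[-0.0155, -0.0124, 0.0082]
[-0.0151, -0.0124, 0.0089]
[-0.0147, -0.0124, 0.0097]
[-0.0142, -0.0124, 0.0104]
[-0.0137, -0.0124, 0.0111]
[-0.0131, -0.0124, 0.0117]
[-0.0125, -0.0124, 0.0124]
[-0.0119, -0.0124, 0.0129]
[-0.0113, -0.0124, 0.0135]
[-0.0106, -0.0124, 0.0141]
```

move_arm(rotation=[[0,-0.098,0],[0,-0.098,0],[0,-0.098,0],[0,-0.098,0],[0,-0.098,0],[0,-0.098,0],[0,-0.098,0],[0,-0.098,0]], dp=[[-0.034,-0.025,0.008],[-0.033,-0.025,0.011],[-0.032,-0.025,0.014],[-0.0305,-0.025,0.017],[-0.029,-0.025,0.02],[-0.027,-0.025,0.023],[-0.0245,-0.025,0.025],[-0.022,-0.025,0.0275]], fingers=[0,0,0,0,0,0,0,0])

```text
t: 2.1
ee_pos: [513.9, -270.5, 191.8]
tool_rot: [[-0.608, 0.48, 0.633], [0.325, 0.877, -0.353], [-0.725, -0.009, -0.689]]
wrist_force: [1.3, 1.1, 0.4]
grip_width: 85.3
```

Run:
```python
from h import *
st('nest');plan(W('nest',[-21.5,0,19.5]),rot(-28.6,45),8)
```

```text
t 2.1 p [ 513.9 -270.5  191.8] w 85.3 F [1.3 1.1 0.4] q [-0.69 -0.23  2.11  0.28  0.47 -1.96]
loc [-120.8  -12.6  121.8]
rot/row [-0.0009, 0.0032, 0.0007] deg 0.19
[0.0007, 0.0017, 0.0178]
[0.0006, 0.0017, 0.0178]
[0.0006, 0.0017, 0.0178]
[0.0005, 0.0017, 0.0178]
[0.0005, 0.0016, 0.0178]
[0.0004, 0.0016, 0.0178]
[0.0004, 0.0016, 0.0178]
[0.0003, 0.0016, 0.0178]
```

Run:
```python
from h import *
plan(W('nest',[-90,0,101]),rot(-28.6,40),8)
```

```text
rot/row [-0.0009, 0.0141, 0.0006] deg 0.81
[-0.0008, 0.0016, 0.0046]
[-0.0008, 0.0016, 0.0046]
[-0.0009, 0.0016, 0.0046]
[-0.001, 0.0016, 0.0045]
[-0.001, 0.0016, 0.0045]
[-0.0011, 0.0016, 0.0045]
[-0.0012, 0.0016, 0.0045]
[-0.0012, 0.0016, 0.0045]
```

move_arm(rotation=[[-0.001,0.014,0.0006],[-0.001,0.014,0.0006],[-0.001,0.014,0.0006],[-0.001,0.014,0.0006],[-0.001,0.014,0.0006],[-0.001,0.014,0.0006],[-0.001,0.014,0.0006],[0,0.014,0]], dp=[[-0.001,0.0016,0.0046],[-0.001,0.0016,0.0046],[-0.001,0.0016,0.0046],[-0.001,0.0016,0.0045],[-0.001,0.0016,0.0045],[-0.001,0.0016,0.0045],[-0.001,0.0016,0.0045],[-0.001,0.0016,0.0045]], fingers=[0,0,0,0,0,0,0,0])

```text
t: 3.1
ee_pos: [548.6, -273.4, 169.1]
tool_rot: [[-0.678, 0.479, 0.558], [0.37, 0.878, -0.304], [-0.636, 0.0, -0.772]]
wrist_force: [1.1, 0.5, -0.5]
grip_width: 85.4
```

Run:
```python
from h import *
st('nest');plan(W('nest',[-22,0,20]),rot(-28.6,40),8)
im,d=snap('top','top1');im2,d2=snap('scene','scene1')
a=cv2.resize(im[90:250,300:450],None,fx=2.5,fy=2.5,interpolation=cv2.INTER_CUBIC);b=cv2.resize(im2[220:380,110:260],None,fx=2.5,fy=2.5,interpolation=cv2.INTER_CUBIC)
cv2.imwrite('pics/c3.png',np.hstack([a,b]))
```

```text
t 3.1 p [ 548.6 -273.4  169.1] w 85.4 F [ 1.1  0.5 -0.5] q [-0.63 -0.09  1.99  0.16  0.57 -1.81]
loc [-89.    1.5  99.1]
rot/row [0.0, -0.0012, 0.0] deg 0.07
[-0.0002, -0.0002, 0.013]
[-0.0002, -0.0002, 0.013]
[-0.0001, -0.0002, 0.013]
[-0.0001, -0.0002, 0.013]
[-0.0001, -0.0002, 0.013]
[-0.0001, -0.0002, 0.013]
[-0.0001, -0.0002, 0.013]
[-0.0001, -0.0002, 0.013]
```

View pics/c3.png

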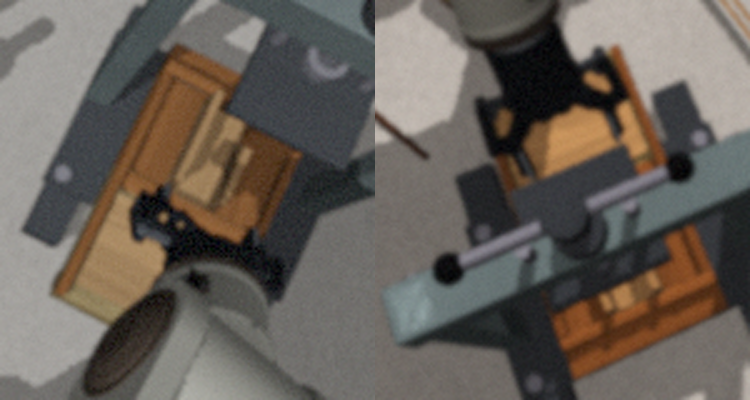

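Left panel: the gripper straddles the bracket line from the front, with its fingers at crop pixels (155,215) and (262,250). Right panel: the wrist is well clear of the former. I'll go in.

move_arm(rotation=[[0,-0.001,0],[0,-0.001,0],[0,-0.001,0],[0,-0.001,0],[0,-0.001,0],[0,-0.001,0],[0,-0.001,0],[0,-0.001,0]], dp=[[0,-0.0003,0.013],[0,-0.0003,0.013],[0,-0.0003,0.013],[0,-0.0002,0.013],[0,-0.0002,0.013],[0,-0.0002,0.013],[0,-0.0002,0.013],[0,-0.0002,0.013]], fingers=[0,0,0,0,0,0,0,0])

```text
t: 4.2
ee_pos: [609.7, -309.3, 82.9]
tool_rot: [[-0.673, 0.479, 0.564], [0.367, 0.878, -0.307], [-0.642, 0.0, -0.767]]
wrist_force: [0.1, -0.4, 0.4]
grip_width: 85.2
```

Run:
```python
from h import *
st('nest')
```

```text
t 4.2 p [ 609.7 -309.3   82.9] w 85.2 F [ 0.1 -0.4  0.4] q [-0.62  0.17  1.92  0.21  0.36 -1.86]
loc [-18.2  -0.8  12.9]
```

move_arm(rotation=[[0,0,0],[0,0,0],[0,0,0],[0,0,0],[0,0,0],[0,0,0],[0,0,0],[0,0,0]], dp=[[-0.0004,0,-0.0036],[-0.0004,0,-0.0036],[0,0,0],[0,0,0],[0,0,0],[0,0,0],[0,0,0],[0,0,0]], fingers=[0,0,0.3,0.6,0.6,0.6,0.6,0.6])

```text
t: 5.2
ee_pos: [605.9, -307.1, 89.4]
tool_rot: [[-0.673, 0.479, 0.564], [0.367, 0.878, -0.307], [-0.642, 0.0, -0.767]]
wrist_force: [0.5, -0.5, -0.9]
grip_width: 59.3
```

Run:
```python
from h import *
st('nest')
```

```text
t 5.2 p [ 605.9 -307.1   89.4] w 59.3 F [ 0.5 -0.5 -0.9] q [-0.62  0.15  1.93  0.21  0.38 -1.86]
loc [-22.5  -0.7  19.4]
```

move_arm(rotation=[[0,0,0],[0,0,0],[0,0,0],[0,0,0],[0,0,0],[0,0,0],[0,0,0],[0,0,0]], dp=[[-0.0039,0,-0.0046],[-0.0039,0,-0.0046],[-0.0039,0,-0.0046],[-0.0039,0,-0.0046],[0.0025,0,-0.0125],[0.0025,0,-0.0125],[0.0025,0,-0.0125],[0.0025,0,-0.0125]], fingers=[0.6,0.6,0.6,0.6,0.6,0.6,0.6,0.6])

```text
t: 6.2
ee_pos: [568.7, -286.8, 149.2]
tool_rot: [[-0.673, 0.479, 0.564], [0.367, 0.878, -0.307], [-0.642, 0.0, -0.767]]
wrist_force: [-0.1, 0.4, -1.7]
grip_width: 59.1
```

Run:
```python
from h import *
st('nest');plan(W('nest',[-200,0,90]),rot(-28.6,40),8)
snap('top','top2');snap('scene','scene2')
a=cv2.resize(cv2.imread('pics/top2.png')[90:250,300:450],None,fx=2.5,fy=2.5,interpolation=cv2.INTER_CUBIC);b=cv2.resize(cv2.imread('pics/scene2.png')[220:380,110:260],None,fx=2.5,fy=2.5,interpolation=cv2.INTER_CUBIC)
cv2.imwrite('pics/c4.png',np.hstack([a,b]))
```

```text
t 6.2 p [ 568.7 -286.8  149.2] w 59.1 F [-0.1  0.4 -1.7] q [-0.63 -0.02  1.97  0.17  0.51 -1.82]
loc [-64.9  -0.6  79.2]
rot/row [0.0, -0.0001, 0.0] deg 0.01
[0.0121, 0.0001, -0.0119]
[0.0121, 0.0001, -0.0119]
[0.0121, 0.0001, -0.0119]
[0.0121, 0.0001, -0.0119]
[0.0121, 0.0001, -0.0119]
[0.0121, 0.0001, -0.0119]
[0.0121, 0.0001, -0.0119]
[0.0121, 0.0001, -0.0119]
```

View pics/c4.png

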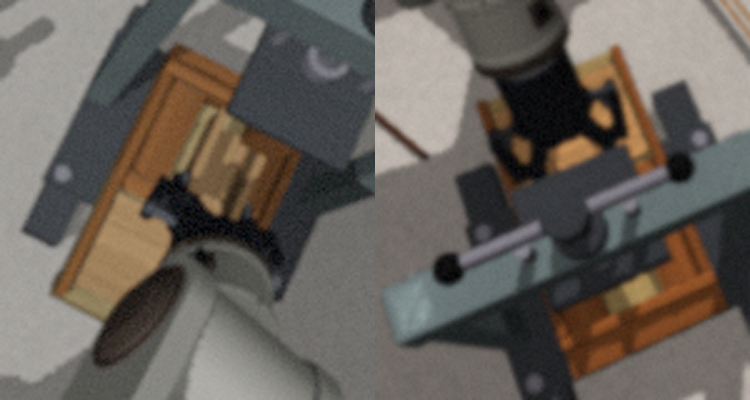

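The bracket is gripped (width 59) and raised above the lip, with the cavity empty behind it. I'll retreat towards the loading side.

move_arm(rotation=[[0,0,0],[0,0,0],[0,0,0],[0,0,0],[0,0,0],[0,0,0],[0,0,0],[0,0,0]], dp=[[0.012,0,-0.012],[0.012,0,-0.012],[0.012,0,-0.012],[0.012,0,-0.013],[0.011,0,-0.014],[0.009,0,-0.015],[0.007,0,-0.016],[0.005,0,-0.016]], fingers=[0.6,0.6,0.6,0.6,0.6,0.6,0.6,0.6])

```text
t: 7.3
ee_pos: [449.6, -222.0, 182.1]
tool_rot: [[-0.673, 0.479, 0.564], [0.367, 0.878, -0.307], [-0.642, 0.0, -0.767]]
wrist_force: [-0.3, 0.2, -1.3]
grip_width: 59.2
```

Run:
```python
from h import *
st('nest');plan(W('bay',[-62.5,0,170]),rot(11.8,40),12)
```

```text
t 7.3 p [ 449.6 -222.   182.1] w 59.2 F [-0.3  0.2 -1.3] q [-0.69 -0.38  2.18  0.2   0.66 -1.87]
loc [-200.5   -0.8  112.1]
rot/row [-0.0377, -0.0001, -0.0451] deg 3.37
[0.0067, 0.0288, -0.0069]
[0.0054, 0.0293, -0.0058]
[0.0041, 0.0297, -0.0047]
[0.0027, 0.03, -0.0036]
[0.0014, 0.0302, -0.0024]
[0.0, 0.0303, -0.0013]
[-0.0013, 0.0303, -0.0002]
[-0.0027, 0.0302, 0.001]
[-0.0041, 0.03, 0.0021]
[-0.0054, 0.0297, 0.0032]
[-0.0067, 0.0293, 0.0044]
[-0.008, 0.0287, 0.0055]
```

move_arm(rotation=[[-0.038,0,-0.045],[-0.038,0,-0.045],[-0.038,0,-0.045],[-0.038,0,-0.045],[-0.038,0,-0.045],[-0.038,0,-0.045],[-0.038,0,-0.045],[-0.038,0,-0.045]], dp=[[0.007,0.029,-0.007],[0.005,0.029,-0.006],[0.004,0.03,-0.005],[0.003,0.03,-0.004],[0.001,0.03,-0.002],[0,0.03,-0.001],[-0.001,0.03,0],[-0.003,0.03,0.001]], fingers=[0.6,0.6,0.6,0.6,0.6,0.6,0.6,0.6])

```text
t: 8.3
ee_pos: [491.7, 22.0, 191.7]
tool_rot: [[-0.765, 0.017, 0.644], [0.014, 1.0, -0.011], [-0.644, 0.0, -0.765]]
wrist_force: [0.5, 0.1, -1.6]
grip_width: 59.2
```

Run:
```python
from h import *
st('bay');plan(W('bay',[-42.5,0,140]),rot(11.8,40),8)
```

```text
t 8.3 p [491.7  22.  191.7] w 59.2 F [ 0.5  0.1 -1.6] q [-0.18 -0.42  2.19  0.17  0.69 -1.82]
loc [-107.5 -107.3  167.7]
rot/row [-0.0179, 0.0003, -0.0214] deg 1.6
[-0.0016, 0.0149, 0.0059]
[-0.0019, 0.0147, 0.0061]
[-0.0022, 0.0146, 0.0064]
[-0.0025, 0.0144, 0.0066]
[-0.0028, 0.0142, 0.0069]
[-0.0031, 0.014, 0.0071]
[-0.0034, 0.0138, 0.0074]
[-0.0037, 0.0136, 0.0076]
```

move_arm(rotation=[[-0.018,0,-0.0215],[-0.018,0,-0.0215],[-0.018,0,-0.0215],[-0.018,0,-0.0215],[-0.018,0,-0.0215],[-0.018,0,-0.0215],[-0.018,0,-0.0215],[-0.018,0,-0.0215]], dp=[[-0.0016,0.015,0.006],[-0.002,0.015,0.006],[-0.002,0.0145,0.0065],[-0.0025,0.0145,0.0065],[-0.003,0.014,0.007],[-0.003,0.014,0.007],[-0.0035,0.014,0.0075],[-0.0035,0.0135,0.0075]], fingers=[0.6,0.6,0.6,0.6,0.6,0.6,0.6,0.6])

```text
t: 9.3
ee_pos: [535.5, 147.4, 161.6]
tool_rot: [[-0.746, -0.218, 0.629], [-0.167, 0.976, 0.14], [-0.644, -0.001, -0.765]]
wrist_force: [0.4, -0.0, -0.4]
grip_width: 59.2
```

Run:
```python
from h import *
st('bay')
im,d=snap('top','top3');im2,d2=snap('scene','scene3')
uvs=np.c_[[a.ravel() for a in np.mgrid[0:512,0:384]]].T
for n,dd in(('top',d),('scene',d2)):
    P=dep(n,uvs,dd);L=np.array([loc('bay',p) for p in P]) if 0 else Ro.from_euler('z',-11.8,degrees=True).apply(P-FR['bay'][0])
    k=(abs(L[:,0])<90)&(abs(L[:,1])<40)&(L[:,2]>60)&(L[:,2]<200)&(dd[uvs[:,1],uvs[:,0]]>0)
    bgr=(im if n=='top' else im2)[uvs[:,1],uvs[:,0]][None];S=cv2.cvtColor(bgr,cv2.COLOR_BGR2HSV)[0,:,1]
    k&=S>70
    print(n,k.sum());Q=L[k]
    for nm,s in(('L',1),('R',-1)):
        b=Q[(Q[:,1]*s>17)]
        if len(b)<20: continue
        top=b
        print(nm,len(b),'x',np.percentile(b[:,0],[2,98]).round(1),'y',np.percentile(b[:,1],[5,50,95]).round(1))
        for x in range(-60,90,20):
            c=b[abs(b[:,0]-x)<10]
            if len(c)>6: print('  x',x,len(c),'z90',np.percentile(c[:,2],90).round(1),'zmed',np.median(c[:,2]).round(1),'y',np.median(c[:,1]).round(1))
a=cv2.resize(im[120:240,110:290],None,fx=2.2,fy=2.2,interpolation=cv2.INTER_CUBIC);b=cv2.resize(im2[100:220,190:370],None,fx=2.2,fy=2.2,interpolation=cv2.INTER_CUBIC)
cv2.imwrite('pics/c5.png',np.hstack([a,b]))
```

```text
t 9.3 p [535.5 147.4 161.6] w 59.2 F [ 0.4 -0.  -0.4] q [ 0.08 -0.22  2.12  0.17  0.56 -1.83]
loc [-39.    6.5 137.6]
top 1071
L 438 x [-69.3  37. ] y [18.3 28.6 36.4]
  x -60 60 z90 195.4 zmed 146.5 y 28.3
  x -40 85 z90 156.5 zmed 127.9 y 28.4
  x -20 82 z90 157.2 zmed 117.4 y 28.6
  x 0 82 z90 156.4 zmed 117.6 y 29.1
  x 20 81 z90 156.8 zmed 116.3 y 29.3
  x 40 41 z90 156.6 zmed 120.1 y 29.6
R 134 x [-77.6  37.7] y [-34.1 -20.8 -17.4]
  x -60 31 z90 192.7 zmed 179.8 y -27.8
  x -40 22 z90 157.3 zmed 155.4 y -20.2
  x -20 20 z90 157.4 zmed 155.5 y -19.8
  x 0 18 z90 157.6 zmed 155.7 y -19.6
  x 20 18 z90 158.0 zmed 156.2 y -19.7
  x 40 12 z90 157.6 zmed 156.3 y -20.9
scene 904
L 540 x [-67.2  38.4] y [19.9 30.4 36.6]
  x -60 96 z90 159.9 zmed 134.4 y 30.0
  x -40 97 z90 157.4 zmed 126.4 y 30.1
  x -20 95 z90 156.0 zmed 130.3 y 30.0
  x 0 100 z90 155.9 zmed 126.3 y 30.8
  x 20 96 z90 155.4 zmed 126.5 y 31.0
  x 40 54 z90 157.1 zmed 125.4 y 31.9
R 232 x [-58.9  38.9] y [-27.1 -20.9 -18.3]
  x -60 15 z90 182.3 zmed 177.0 y -28.9
  x -40 24 z90 163.6 zmed 156.7 y -21.5
  x -20 54 z90 156.4 zmed 141.6 y -21.0
  x 0 56 z90 158.2 zmed 138.8 y -20.9
  x 20 52 z90 155.9 zmed 139.4 y -20.6
  x 40 30 z90 157.4 zmed 139.8 y -20.2
```

View pics/c5.png

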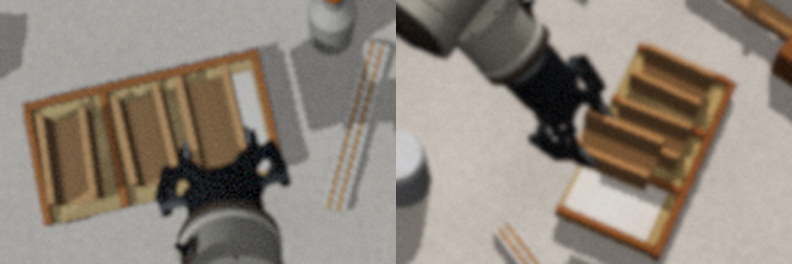

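Both crops show the bracket held level over the bay, web down, with flange tops at z≈156 throughout. It needs +16.5 mm along the bay, -6.5 mm across, then down.

move_arm(rotation=[[0,0,0],[0,0,0],[0,0,0],[0,0,0],[0,0,0],[0,0,0],[0,0,0],[0,0,0]], dp=[[0.0045,-0.001,0.0085],[0.0045,-0.001,0.0085],[0.0045,-0.001,0.0085],[0.0045,-0.001,0.0085],[0.0045,-0.001,0.0085],[0.0045,-0.001,0.0085],[0.0045,-0.001,0.0085],[0.0045,0,0.0085]], fingers=[0.6,0.6,0.6,0.6,0.6,0.6,0.6,0.6])

```text
t: 10.4
ee_pos: [553.8, 142.9, 81.0]
tool_rot: [[-0.747, -0.216, 0.629], [-0.166, 0.976, 0.139], [-0.644, -0.001, -0.765]]
wrist_force: [0.8, -0.6, -1.9]
grip_width: 58.9
```

Run:
```python
from h import *
st('bay');plan(W('bay',[-22.5,0,39]),rot(12.4,40),8)
```

```text
t 10.4 p [553.8 142.9  81. ] w 58.9 F [ 0.8 -0.6 -1.9] q [ 0.06 -0.06  2.17  0.29  0.35 -1.97]
loc [-22.   -1.6  57. ]
rot/row [0.0001, 0.0002, 0.0002] deg 0.02
[0.0015, 0.0002, 0.0017]
[0.0015, 0.0002, 0.0017]
[0.0015, 0.0002, 0.0017]
[0.0015, 0.0002, 0.0017]
[0.0015, 0.0002, 0.0017]
[0.0015, 0.0002, 0.0017]
[0.0015, 0.0002, 0.0017]
[0.0015, 0.0002, 0.0017]
```

move_arm(rotation=[[0,0,0],[0,0,0],[0,0,0],[0,0,0],[0,0,0],[0,0,0],[0,0,0],[0,0,0]], dp=[[0.0015,0.0002,0.0017],[0.0015,0.0002,0.0017],[0.0015,0.0002,0.0017],[0.0015,0.0002,0.0017],[0.0015,0.0002,0.0017],[0.001,0.0002,0.0013],[0.001,0.0002,0.0013],[0.001,0.0002,0.0013]], fingers=[0.6,0.6,0.6,0.6,0.6,0.6,0.6,0.6])

```text
t: 11.4
ee_pos: [553.6, 144.7, 63.8]
tool_rot: [[-0.747, -0.217, 0.629], [-0.166, 0.976, 0.139], [-0.644, -0.001, -0.765]]
wrist_force: [-0.8, -0.3, -1.1]
grip_width: 59.3
```

Run:
```python
from h import *
st('bay')
```

```text
t 11.4 p [553.6 144.7  63.8] w 59.3 F [-0.8 -0.3 -1.1] q [ 0.07 -0.03  2.19  0.33  0.3  -2.  ]
loc [-21.8   0.2  39.8]
```

move_arm(rotation=[[0,0,0],[0,0,0],[0,0,0],[0,0,0],[0,0,0],[0,0,0],[0,0,0],[0,0,0]], dp=[[0.0003,0,0.0004],[0.0003,0,0.0004],[0.0003,0,0.0004],[0.0003,0,0.0004],[0.0003,0,0.0004],[0.0003,0,0.0004],[0,0,0],[0,0,0]], fingers=[0.6,0.6,0.6,0.6,0.6,0.6,0.6,0.6])

```text
t: 12.4
ee_pos: [554.3, 144.8, 61.4]
tool_rot: [[-0.746, -0.217, 0.63], [-0.166, 0.976, 0.139], [-0.645, -0.001, -0.764]]
wrist_force: [-0.2, 0.6, -0.5]
grip_width: 59.3
```

Run:
```python
from h import *
st('bay')
```

```text
t 12.4 p [554.3 144.8  61.4] w 59.3 F [-0.2  0.6 -0.5] q [ 0.07 -0.02  2.19  0.34  0.29 -2.01]
loc [-21.1   0.1  37.4]
```

Almost no load yet, so I'll lower a little more.

move_arm(rotation=[[0,0,0],[0,0,0],[0,0,0],[0,0,0],[0,0,0],[0,0,0],[0,0,0],[0,0,0]], dp=[[0.0003,0,0.0004],[0.0003,0,0.0004],[0.0003,0,0.0004],[0.0003,0,0.0004],[0,0,0],[0,0,0],[0,0,0],[0,0,0]], fingers=[0.6,0.6,0.6,0.6,0.6,0.6,0.6,0.6])

```text
t: 13.4
ee_pos: [555.7, 145.0, 61.3]
tool_rot: [[-0.743, -0.216, 0.633], [-0.166, 0.976, 0.139], [-0.648, -0.002, -0.761]]
wrist_force: [-1.3, 0.6, 1.8]
grip_width: 59.3
```

Run:
```python
from h import *
st('bay')
im,d=snap('top','top4')
uvs=np.c_[[a.ravel() for a in np.mgrid[0:512,0:384]]].T
P=dep('top',uvs,d);L=Ro.from_euler('z',-11.8,degrees=True).apply(P-FR['bay'][0])
S=cv2.cvtColor(im[uvs[:,1],uvs[:,0]][None],cv2.COLOR_BGR2HSV)[0,:,1]
k=(abs(L[:,1])<40)&(L[:,0]>-40)&(L[:,0]<90)&(L[:,2]>46)&(L[:,2]<70)&(S>60)
for s in(1,-1):
    Q=L[k&(L[:,1]*s>10)];print(s,len(Q),cv2.minAreaRect(Q[:,:2].astype(np.float32)),'z',np.median(Q[:,2]),[np.median(Q[abs(Q[:,0]-x)<8,2]).round(1) for x in(-10,10,30,45)])
```

```text
t 13.4 p [555.7 145.   61.3] w 59.3 F [-1.3  0.6  1.8] q [ 0.07 -0.02  2.19  0.34  0.29 -2.02]
loc [-19.7  -0.   37.3]
1 126 ((8.782516479492188, 27.27639389038086), (97.17970275878906, 10.261958122253418), 0.6612749099731445) z 55.35794001953889 [np.float64(54.5), np.float64(56.0), np.float64(55.0), np.float64(55.2)]
-1 111 ((11.155410766601562, -26.057058334350586), (96.96096801757812, 8.834321022033691), 1.4878946542739868) z 55.66994837216373 [np.float64(54.7), np.float64(55.9), np.float64(55.6), np.float64(55.6)]
```

It's on the floor: z has stopped, the force has risen and the flange tops are at 55 mm. The bracket centre is about (+2.4, +0.6) in the bay frame. I'll release and back out along the tool axis.

move_arm(rotation=[[0,0,0],[0,0,0],[0,0,0],[0,0,0],[0,0,0],[0,0,0],[0,0,0],[0,0,0]], dp=[[0,0,0],[0,0,0],[0,0,0],[0,0,0],[0,0,0],[0,0,-0.008],[0,0,-0.02],[0,0,-0.03]], fingers=[0.1,0.1,0.1,0.1,0.1,0.1,0.1,0.1])

```text
t: 14.45
ee_pos: [517.2, 136.5, 105.0]
tool_rot: [[-0.746, -0.216, 0.63], [-0.166, 0.976, 0.139], [-0.645, -0.001, -0.764]]
wrist_force: [0.1, 0.2, 1.3]
grip_width: 76.9
```

Run:
```python
from h import *
st('bay');plan(W('bay',[-140,-30,200]),rot(11.8,28),8)
```

```text
t 14.45 p [517.2 136.5 105. ] w 76.9 F [0.1 0.2 1.3] q [ 0.05 -0.19  2.22  0.26  0.42 -1.94]
loc [-59.1  -0.4  81. ]
rot/row [0.0007, 0.0266, 0.0013] deg 1.53
[-0.0018, -0.0036, -0.0179]
[-0.0014, -0.0036, -0.018]
[-0.0009, -0.0036, -0.018]
[-0.0004, -0.0036, -0.018]
[0.0, -0.0036, -0.018]
[0.0005, -0.0037, -0.018]
[0.001, -0.0037, -0.018]
[0.0015, -0.0037, -0.0179]
```

move_arm(rotation=[[0,0.027,0],[0,0.027,0],[0,0.027,0],[0,0.027,0],[0,0.027,0],[0,0.027,0],[0,0.027,0],[0,0.027,0]], dp=[[-0.001,-0.001,-0.018],[-0.001,-0.003,-0.018],[-0.001,-0.0036,-0.018],[0,-0.0036,-0.018],[0,-0.0036,-0.018],[0,-0.0036,-0.018],[0.001,-0.0036,-0.018],[0.001,-0.0036,-0.018]], fingers=[0.1,0.1,0.1,0.1,0.1,0.1,0.1,0.1])

```text
t: 15.45
ee_pos: [436.6, 91.8, 231.5]
tool_rot: [[-0.865, -0.213, 0.454], [-0.191, 0.977, 0.095], [-0.464, -0.005, -0.886]]
wrist_force: [0.4, 0.2, -0.1]
grip_width: 77.3
```

Run:
```python
from h import *
st('bay');plan(W('nest',[-240,0,80]),rot(-28.6,28),10)
im,d=snap('top','top5')
uvs=np.c_[[a.ravel() for a in np.mgrid[0:512,0:384]]].T
P=dep('top',uvs,d);L=Ro.from_euler('z',-11.8,degrees=True).apply(P-FR['bay'][0])
S=cv2.cvtColor(im[uvs[:,1],uvs[:,0]][None],cv2.COLOR_BGR2HSV)[0,:,1]
k=(abs(L[:,1])<40)&(L[:,0]>-80)&(L[:,0]<90)&(L[:,2]>46)&(L[:,2]<66)&(S>60)
for s in(1,-1):
    Q=L[k&(L[:,1]*s>10)];print(s,len(Q),cv2.minAreaRect(Q[:,:2].astype(np.float32)),'z',np.median(Q[:,2]))
```

```text
t 15.45 p [436.6  91.8 231.5] w 77.3 F [ 0.4  0.2 -0.1] q [-0.05 -0.44  2.04  0.13  1.08 -1.87]
loc [-147.2  -27.7  207.5]
rot/row [0.0329, -0.0005, 0.0634] deg 4.09
[0.0112, -0.0282, 0.0035]
[0.0094, -0.0288, 0.0044]
[0.0076, -0.0292, 0.0054]
[0.0058, -0.0294, 0.0063]
[0.0039, -0.0295, 0.0073]
[0.002, -0.0294, 0.0082]
[0.0002, -0.0292, 0.0092]
[-0.0017, -0.0288, 0.0102]
[-0.0035, -0.0283, 0.0111]
[-0.0052, -0.0276, 0.012]
1 137 ((3.432666778564453, 25.976091384887695), (109.7917709350586, 8.337482452392578), 1.2457084655761719) z 55.124304279901594
-1 129 ((3.400074005126953, -25.96597671508789), (110.36043548583984, 7.960353374481201), 0.7406391501426697) z 55.38348443398638
```

The released bracket measures (+3.4, 0.0) in the bay frame, yaw +1°, flat. Now the blank.

move_arm(rotation=[[0.033,0,0.063],[0.033,0,0.063],[0.033,0,0.063],[0.033,0,0.063],[0.033,0,0.063],[0.033,0,0.063],[0.033,0,0.063],[0.033,0,0.063]], dp=[[0.011,-0.028,0.0035],[0.009,-0.029,0.0045],[0.0075,-0.029,0.0055],[0.006,-0.029,0.006],[0.004,-0.029,0.007],[0.002,-0.029,0.008],[0,-0.029,0.009],[-0.0015,-0.029,0.01]], fingers=[0,0,0,0,0,0,0,0])

```text
t: 16.5
ee_pos: [416.1, -148.2, 169.1]
tool_rot: [[-0.821, 0.364, 0.441], [0.318, 0.931, -0.176], [-0.475, -0.004, -0.88]]
wrist_force: [1.1, 0.0, -0.4]
grip_width: 85.3
```

Run:
```python
from h import *
st('nest');plan(W('nest',[-235,0,40]),rot(-28.6,28),8)
im,d=snap('top','top6')
uvs=np.c_[[a.ravel() for a in np.mgrid[0:512,0:384]]].T
L=Ro.from_euler('z',28.6,degrees=True).apply(dep('top',uvs,d)-FR['nest'][0])
for y0 in(-60,-40,-20,0,20,40,60):
    k=(abs(L[:,1]-y0)<6)&(L[:,2]<20)&(L[:,2]>-75)
    print(y0,[(x,round(float(np.median(L[k&(abs(L[:,0]-x)<2.5),2])),1)) for x in list(range(-224,-184,4))+list(range(-92,-50,4)) if (k&(abs(L[:,0]-x)<2.5)).any()])
k=(abs(L[:,2]-14)<4)&(L[:,0]>-210)&(L[:,0]<50)
for s in(1,-1):
    Q=L[k&(L[:,1]*s>68)&(L[:,1]*s<95)];print(s,np.polyfit(Q[:,0],Q[:,1],1),cv2.minAreaRect(Q[:,:2].astype(np.float32)))
```

```text
t 16.5 p [ 416.1 -148.2  169.1] w 85.3 F [ 1.1  0.  -0.4] q [-0.59 -0.42  2.16  0.12  0.92 -1.84]
loc [-265.2   48.    99.1]
rot/row [0.007, 0.0008, 0.0142] deg 0.91
[0.0009, -0.0064, 0.0079]
[0.0008, -0.0064, 0.008]
[0.0007, -0.0063, 0.008]
[0.0006, -0.0063, 0.0081]
[0.0005, -0.0062, 0.0081]
[0.0004, -0.0062, 0.0082]
[0.0003, -0.0061, 0.0082]
[0.0002, -0.0061, 0.0083]
-60 [(-224, -70.2), (-220, -70.2), (-216, -25.7), (-212, -7.8), (-208, -1.2), (-204, 0.1), (-200, 0.8), (-196, 4.3), (-192, 8.4), (-188, 8.4), (-92, 8.0), (-88, 8.6), (-84, 6.1), (-80, -0.3), (-76, 0.9), (-72, 0.9), (-68, 2.1), (-64, 4.5), (-60, 4.2), (-56, 0.6), (-52, 1.1)]
-40 [(-224, -69.0), (-220, -70.4), (-216, -32.0), (-212, -24.5), (-208, -0.6), (-204, 0.4), (-200, 0.5), (-196, 4.7), (-192, 8.2), (-188, 7.8), (-92, 7.6), (-88, 9.0), (-84, 2.3), (-80, 0.3), (-76, -0.9), (-72, 1.8), (-68, 2.8), (-64, 4.8), (-60, 4.6), (-56, 0.1), (-52, 0.1)]
-20 [(-224, -69.8), (-220, -69.0), (-216, -29.3), (-212, -13.5), (-208, 0.6), (-204, 0.4), (-200, 1.2), (-196, 1.8), (-192, 9.1), (-188, 7.6), (-92, 8.1), (-88, 8.6), (-84, 1.
[... 780 characters left out ...]
188, 7.8), (-92, 7.8), (-88, 8.1), (-84, 5.5), (-80, -0.4), (-76, 0.2), (-72, 2.9), (-68, 2.8), (-64, 3.5), (-60, 2.6), (-56, -0.3), (-52, -0.4)]
60 [(-224, -69.4), (-220, -69.4), (-216, -29.7), (-212, -21.7), (-208, -0.4), (-204, 0.3), (-200, 0.5), (-196, 3.7), (-192, 9.7), (-188, 8.5), (-92, 8.2), (-88, 7.8), (-84, 6.0), (-80, -0.5), (-76, -0.1), (-72, 1.0), (-68, 2.6), (-64, 4.4), (-60, 3.1), (-56, 1.4), (-52, 1.4)]
1 [-1.51755564e-02  8.03171960e+01] ((-80.11528015136719, 78.58031463623047), (20.188098907470703, 259.12042236328125), 89.49475860595703)
-1 [-1.26391259e-02 -8.14503583e+01] ((-83.0450210571289, -77.90708923339844), (19.498489379882812, 253.5760498046875), 89.38591003417969)
```

The lip, front edge and blank edges check out: trailing edge at x≈-196, apron from -214. The rails say the press yaw is about -29.3°. For pushing, I want the finger's front corner below the blank's top and the wrist clear of the former. So I'll use a 13° tilt with the fingers open, giving two-point contact.

```bash
sed -i "s/(np.array(\[626,-317.3,70\]),-28.6)/(np.array([625.8,-317.7,70]),-29.3)/" h.py
python3 - <<'E'
from h import *
st('nest');plan(W('nest',[-222,0,40]),rot(-29.3,13),8)
E
```

```text
t 16.55 p [ 415.7 -150.2  168. ] w 85.1 F [-2.3  0.4 -3.2] q [-0.59 -0.42  2.16  0.12  0.92 -1.84]
loc [-265.2   43.3   98. ]
rot/row [0.0054, 0.0333, 0.016] deg 2.14
[-0.0006, -0.006, 0.0086]
[-0.001, -0.006, 0.0086]
[-0.0014, -0.0059, 0.0086]
[-0.0018, -0.0059, 0.0086]
[-0.0022, -0.0058, 0.0085]
[-0.0025, -0.0057, 0.0085]
[-0.0029, -0.0056, 0.0084]
[-0.0033, -0.0055, 0.0084]
```

move_arm(rotation=[[0.0055,0.033,0.016],[0.0055,0.033,0.016],[0.0055,0.033,0.016],[0.0055,0.033,0.016],[0.0055,0.033,0.016],[0.0055,0.033,0.016],[0.0055,0.033,0.016],[0.0055,0.033,0.016]], dp=[[-0.0005,-0.006,0.0086],[-0.001,-0.006,0.0086],[-0.0015,-0.006,0.0086],[-0.002,-0.006,0.0086],[-0.002,-0.006,0.0085],[-0.0025,-0.0055,0.0085],[-0.003,-0.0055,0.0085],[-0.003,-0.0055,0.0085]], fingers=[0,0,0,0,0,0,0,0])

```text
t: 17.55
ee_pos: [430.2, -210.8, 107.0]
tool_rot: [[-0.846, 0.497, 0.193], [0.484, 0.868, -0.114], [-0.224, -0.003, -0.975]]
wrist_force: [-0.8, -1.1, 0.4]
grip_width: 85.2
```

Run:
```python
from h import *
st('nest');print(get_state()['tool_rot'].round(3));plan(W('nest',[-214,0,16]),rot(-29.3,13),8)
```

```text
t 17.55 p [ 430.2 -210.8  107. ] w 85.2 F [-0.8 -1.1  0.4] q [-0.63 -0.1   2.    0.03  1.02 -1.69]
loc [-222.9   -2.5   37. ]
[[-0.846  0.497  0.193]
 [ 0.484  0.868 -0.114]
 [-0.224 -0.003 -0.975]]
rot/row [-0.0006, -0.0001, -0.001] deg 0.07
[-0.0005, 0.0003, 0.0028]
[-0.0005, 0.0003, 0.0028]
[-0.0005, 0.0003, 0.0028]
[-0.0005, 0.0003, 0.0028]
[-0.0005, 0.0003, 0.0028]
[-0.0005, 0.0003, 0.0028]
[-0.0005, 0.0003, 0.0028]
[-0.0005, 0.0003, 0.0028]
```

move_arm(rotation=[[0,0,-0.001],[0,0,-0.001],[0,0,-0.001],[0,0,-0.001],[0,0,-0.001],[0,0,-0.001],[0,0,-0.001],[0,0,-0.001]], dp=[[-0.0005,0.0003,0.0028],[-0.0005,0.0003,0.0028],[-0.0005,0.0003,0.0028],[-0.0005,0.0003,0.0028],[-0.0005,0.0003,0.0028],[-0.0005,0.0003,0.0028],[-0.0005,0.0003,0.0028],[-0.0005,0.0003,0.0025]], fingers=[0,0,0,0,0,0,0,0])

```text
t: 18.55
ee_pos: [439.2, -212.6, 85.2]
tool_rot: [[-0.85, 0.489, 0.195], [0.475, 0.872, -0.115], [-0.226, -0.005, -0.974]]
wrist_force: [-0.2, 1.1, -0.8]
grip_width: 85.1
```

Run:
```python
from h import *
st('nest')
im,d=snap('scene','scene7');b=cv2.resize(im[210:310,130:250],None,fx=5,fy=5,interpolation=cv2.INTER_CUBIC);cv2.imwrite('pics/c7.png',b)
```

```text
t 18.55 p [ 439.2 -212.6   85.2] w 85.1 F [-0.2  1.1 -0.8] q [-0.62 -0.06  2.01  0.02  0.97 -1.69]
loc [-214.1    0.4   15.2]
```

View pics/c7.png

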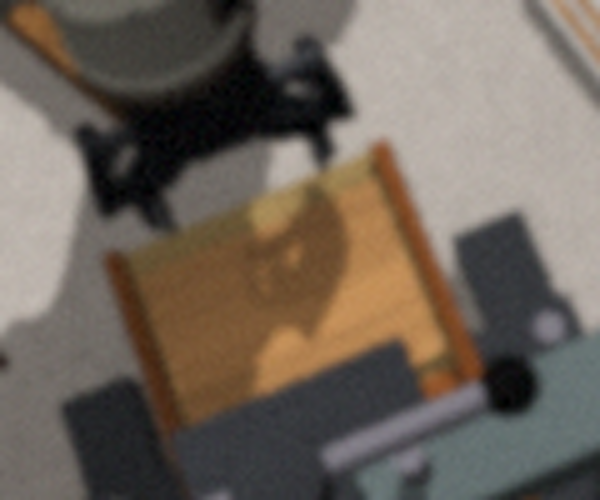

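The fingertips sit at crop (168,226) and (323,165), right at the front edge of the apron. I'll check where that puts them.

Run:
```python
from h import *
for z in(75,80,85,90):
    print(z,[loc('nest',p).round(1).tolist() for p in plane('scene',[(163.6,255.2),(194.6,243)],z)])
```

```text
75 [[-215.0, -48.2, 5.0], [-213.5, 45.8, 5.0]]
80 [[-213.4, -47.7, 10.0], [-211.9, 45.9, 10.0]]
85 [[-211.8, -47.2, 15.0], [-210.3, 46.0, 15.0]]
90 [[-210.1, -46.7, 20.0], [-208.6, 46.1, 20.0]]
```

move_arm(rotation=[[0,0,0],[0,0,0],[0,0,0],[0,0,0],[0,0,0],[0,0,0],[0,0,0],[0,0,0]], dp=[[0.0003,0,0.0012],[0.0003,0,0.0012],[0.0003,0,0.0012],[0.0003,0,0.0012],[0.0003,0,0.0012],[0.0003,0,0.0012],[0.0003,0,0.0012],[0,0,0]], fingers=[0,0,0,0,0,0,0,0])

```text
t: 19.6
ee_pos: [439.0, -212.5, 75.6]
tool_rot: [[-0.85, 0.489, 0.195], [0.475, 0.872, -0.115], [-0.226, -0.005, -0.974]]
wrist_force: [-0.3, -0.0, 0.1]
grip_width: 85.6
```

Run:
```python
from h import *
st('nest')
```

```text
t 19.6 p [ 439.  -212.5   75.6] w 85.6 F [-0.3 -0.   0.1] q [-0.62 -0.05  2.02  0.02  0.95 -1.69]
loc [-214.3    0.3    5.6]
```

move_arm(rotation=[[0,0,0],[0,0,0],[0,0,0],[0,0,0],[0,0,0],[0,0,0],[0,0,0],[0,0,0]], dp=[[-0.002,0,0.0005],[-0.002,0,0.0005],[0,0,0],[0.0002,0,0.0008],[0.0002,0,0.0008],[0.0002,0,0.0008],[0.0002,0,0.0008],[0.0002,0,0.0008]], fingers=[0,0,0,0,0,0,0,0])

```text
t: 20.6
ee_pos: [442.9, -214.7, 71.3]
tool_rot: [[-0.85, 0.489, 0.195], [0.475, 0.872, -0.115], [-0.226, -0.005, -0.974]]
wrist_force: [0.0, -0.3, -0.1]
grip_width: 85.3
```

Run:
```python
from h import *
st('nest')
```

```text
t 20.6 p [ 442.9 -214.7   71.3] w 85.3 F [ 0.  -0.3 -0.1] q [-0.62 -0.03  2.01  0.02  0.93 -1.69]
loc [-209.9    0.3    1.3]
```

move_arm(rotation=[[0,0,0],[0,0,0],[0,0,0],[0,0,0],[0,0,0],[0,0,0],[0,0,0],[0,0,0]], dp=[[0.0001,0,0.0006],[0.0001,0,0.0006],[0.0001,0,0.0006],[0.0001,0,0.0006],[0.0001,0,0.0006],[0.0001,0,0.0006],[0,0,0],[0,0,0]], fingers=[0,0,0,0,0,0,0,0])

```text
t: 21.6
ee_pos: [443.2, -214.9, 68.5]
tool_rot: [[-0.85, 0.489, 0.195], [0.475, 0.872, -0.116], [-0.227, -0.005, -0.974]]
wrist_force: [-2.3, 0.3, 2.6]
grip_width: 85.6
```

Run:
```python
from h import *
st('nest')
```

```text
t 21.6 p [ 443.2 -214.9   68.5] w 85.6 F [-2.3  0.3  2.6] q [-0.62 -0.03  2.01  0.02  0.93 -1.69]
loc [-209.5    0.3   -1.5]
```

Light contact with the apron edge at TCP z≈-1.5. I'll raise 2.7 mm and start pushing.

move_arm(rotation=[[0,0,0],[0,0,0],[0,0,0],[0,0,0],[0,0,0],[0,0,0],[0,0,0],[0,0,0]], dp=[[-0.0006,0,-0.0026],[-0.0039,0,0.0009],[-0.0039,0,0.0009],[-0.0039,0,0.0009],[-0.0039,0,0.0009],[-0.0039,0,0.0009],[-0.0039,0,0.0009],[-0.0039,0,0.0009]], fingers=[0,0,0,0,0,0,0,0])

```text
t: 22.6
ee_pos: [469.4, -229.5, 71.1]
tool_rot: [[-0.85, 0.489, 0.195], [0.475, 0.872, -0.115], [-0.227, -0.005, -0.974]]
wrist_force: [-1.2, -0.1, 1.7]
grip_width: 85.3
```

Run:
```python
from h import *
st('nest')
im,d=snap('top','top8')
uvs=np.c_[[a.ravel() for a in np.mgrid[0:512,0:384]]].T
L=Ro.from_euler('z',29.3,degrees=True).apply(dep('top',uvs,d)-FR['nest'][0])
for y0 in(-50,-20,0,20,50):
    k=(abs(L[:,1]-y0)<8)&(L[:,2]<20)&(L[:,2]>-20)
    print(y0,[(x,round(float(np.median(L[k&(abs(L[:,0]-x)<2.),2])),1)) for x in range(-92,-44,3) if (k&(abs(L[:,0]-x)<2)).any()])
```

```text
t 22.6 p [ 469.4 -229.5   71.1] w 85.3 F [-1.2 -0.1  1.7] q [-0.61  0.03  1.95  0.02  0.93 -1.69]
loc [-179.6    0.3    1.1]
-50 [(-92, 10.8), (-89, 10.6), (-86, 12.7), (-83, 11.0), (-80, 11.7), (-77, 11.8), (-74, 10.9), (-71, 12.7), (-68, 12.9), (-65, 12.9), (-62, 11.3), (-59, 4.1), (-56, 1.3), (-53, 0.3), (-50, 0.3), (-47, 0.1)]
-20 [(-92, 10.9), (-89, 12.2), (-86, 11.7), (-83, 10.2), (-80, 10.8), (-77, 12.5), (-74, 11.7), (-71, 12.3), (-68, 12.8), (-65, 11.9), (-62, 7.5), (-59, 1.6), (-53, -15.9), (-50, -17.1), (-47, -17.8)]
0 [(-92, 12.0), (-89, 12.0), (-86, 11.7), (-83, 11.8), (-80, 12.4), (-77, 11.8), (-74, 11.9), (-71, 13.4), (-68, 12.0), (-65, 12.6), (-62, 4.8), (-59, 0.8), (-56, -0.7), (-53, -16.5), (-50, -17.6), (-47, -17.3)]
20 [(-92, 10.9), (-89, 11.9), (-86, 12.2), (-83, 12.1), (-80, 12.5), (-77, 10.9), (-74, 11.1), (-71, 11.3), (-68, 11.3), (-65, 11.2), (-62, 7.0), (-59, 1.3), (-53, -16.8), (-50, -16.9), (-47, -17.6)]
50 [(-92, 11.1), (-89, 12.1), (-86, 12.4), (-83, 12.2), (-80, 12.5), (-77, 10.9), (-74, 11.8), (-71, 12.7), (-68, 12.7), (-65, 10.0), (-62, 8.5), (-59, 2.5), (-56, 0.9), (-53, -0.4), (-50, 0.3), (-47, 1.2)]
```

It's working: the leading edge is square at x≈-62 on the crest, with about 2 N of force. The trailing edge is about 7.6 mm ahead of the TCP. I'll continue.

move_arm(rotation=[[0,0,0],[0,0,0],[0,0,0],[0,0,0],[0,0,0],[0,0,0],[0,0,0],[0,0,0]], dp=[[-0.0054,0,0.0012],[-0.0054,0,0.0012],[-0.0054,0,0.0012],[-0.0054,0,0.0012],[-0.0054,0,0.0012],[-0.0054,0,0.0012],[-0.0054,0,0.0012],[-0.0054,0,0.0012]], fingers=[0,0,0,0,0,0,0,0])

```text
t: 23.65
ee_pos: [510.9, -252.8, 71.4]
tool_rot: [[-0.85, 0.489, 0.195], [0.475, 0.872, -0.115], [-0.227, -0.005, -0.974]]
wrist_force: [-0.8, -0.0, 1.0]
grip_width: 85.4
```

Run:
```python
from h import *
st('nest')
im,d=snap('top','top9')
uvs=np.c_[[a.ravel() for a in np.mgrid[0:512,0:384]]].T
L=Ro.from_euler('z',29.3,degrees=True).apply(dep('top',uvs,d)-FR['nest'][0])
for y0 in(-50,-20,0,20,50):
    k=(abs(L[:,1]-y0)<8)&(L[:,2]<25)&(L[:,2]>-20)
    print(y0,[(x,round(float(np.median(L[k&(abs(L[:,0]-x)<2.),2])),1)) for x in range(-92,10,6) if (k&(abs(L[:,0]-x)<2)).any()])
```

```text
t 23.65 p [ 510.9 -252.8   71.4] w 85.4 F [-0.8 -0.   1. ] q [-0.6   0.13  1.84  0.02  0.94 -1.67]
loc [-131.9    0.3    1.4]
-50 [(-50, 13.0), (-44, 12.9), (-38, 13.2), (-32, 15.0), (-26, 15.6), (-20, 14.5), (-14, 12.2), (-8, 0.1), (-2, 0.8), (4, 0.6)]
-20 [(-44, 15.7), (-38, 14.6), (-32, 14.0), (-26, 14.3), (-20, 15.2), (-14, 13.7), (-2, -17.6), (4, -17.7)]
0 [(-44, 17.1), (-38, 14.1), (-32, 14.6), (-26, 14.9), (-20, 15.3), (-14, 11.7), (-2, -17.9), (4, -18.7)]
20 [(-86, 11.5), (-80, 10.9), (-74, 11.8), (-68, 12.8), (-62, 10.9), (-56, 12.3), (-50, 11.7), (-44, 14.3), (-38, 14.6), (-32, 14.0), (-26, 14.1), (-20, 14.6), (-2, -18.8), (4, -18.3)]
50 [(-92, 10.9), (-86, 10.4), (-80, 11.6), (-74, 11.2), (-68, 11.8), (-62, 12.3), (-56, 11.3), (-50, 12.5), (-44, 12.5), (-38, 14.0), (-32, 14.3), (-26, 14.0), (-20, 15.6), (-14, 15.3), (-8, 0.9), (-2, -0.4), (4, -0.6)]
```

move_arm(rotation=[[0,0,0],[0,0,0],[0,0,0],[0,0,0],[0,0,0],[0,0,0],[0,0,0],[0,0,0]], dp=[[-0.0036,0,0.0008],[-0.0036,0,0.0008],[-0.0036,0,0.0008],[-0.0036,0,0.0008],[-0.0036,0,0.0008],[0,0,0],[0,0,0],[0,0,0]], fingers=[0,0,0,0,0,0,0,0])

```text
t: 24.7
ee_pos: [528.6, -262.8, 71.8]
tool_rot: [[-0.85, 0.489, 0.196], [0.475, 0.872, -0.116], [-0.227, -0.005, -0.974]]
wrist_force: [-0.1, 0.3, -0.1]
grip_width: 85.1
```

```bash
cat >> h.py <<'E'
def prof(tag,n='top'):
    st('nest');im,d=snap(n,tag)
    uvs=np.c_[[a.ravel() for a in np.mgrid[0:512,0:384]]].T
    L=Ro.from_euler('z',29.3,degrees=True).apply(dep(n,uvs,d)-FR['nest'][0])
    for y0 in(-50,-35,35,50,62):
        k=(abs(L[:,1]-y0)<7)&(L[:,2]<25)&(L[:,2]>-20)
        print(y0,[(x,round(float(np.median(L[k&(abs(L[:,0]-x)<2.),2])),1)) for x in range(-122,66,6) if (k&(abs(L[:,0]-x)<2)).any()])
E
python3 -c "
from h import *
prof('top10')"
```

```text
t 24.7 p [ 528.6 -262.8   71.8] w 85.1 F [-0.1  0.3 -0.1] q [-0.6   0.17  1.8   0.02  0.95 -1.67]
loc [-111.7    0.3    1.8]
-50 [(-20, 16.5), (-14, 16.6), (-8, 18.5), (-2, 17.6), (4, 17.8), (16, -0.7), (22, -0.6), (28, -0.7)]
-35 [(-20, 14.9), (-14, 16.5), (-8, 15.8), (-2, 17.1), (4, 17.8), (16, -0.5), (22, -2.3), (28, -10.8), (34, -15.7)]
35 [(-98, 9.4), (-92, 8.1), (-86, 11.2), (-80, 11.3), (-74, 10.4), (-68, 12.6), (-62, 13.2), (-56, 12.8), (-50, 14.1), (-44, 14.1), (-38, 14.0), (-32, 14.0), (-26, 14.7), (-20, 15.5), (-14, 16.4), (-8, 18.6), (-2, 18.2), (4, 17.1), (10, -0.5), (16, 1.1), (22, -0.5), (28, -0.5), (34, -0.2), (40, -0.2), (46, -0.5), (52, -1.3), (58, 3.1), (64, 14.4)]
50 [(-98, 11.1), (-92, 10.1), (-86, 11.1), (-80, 10.1), (-74, 12.9), (-68, 12.1), (-62, 12.5), (-56, 12.7), (-50, 13.0), (-44, 12.6), (-38, 14.4), (-32, 15.4), (-26, 15.1), (-20, 16.2), (-14, 16.7), (-8, 17.5), (-2, 17.4), (4, 17.1), (10, 1.7), (16, -0.7), (22, -0.2), (28, 1.2), (34, -1.3), (40, 0.2), (46, 1.0), (52, 0.1), (58, 5.0), (64, 14.3)]
62 [(-122, -2.6), (-116, 1.7), (-110, 1.6), (-104, -2.2), (-98, 9.3), (-92, 10.1), (-86, 10.3), (-80, 10.9), (-74, 13.1), (-68, 11.8), (-62, 11.8), (-56, 13.3), (-50, 12.7), (-44, 13.6), (-38, 13.6), (-32, 14.8), (-26, 15.6), (-20, 15.9), (-14, 16.2), (-8, 18.3), (-2, 16.2), (4, 17.0), (16, -0.7), (22, -1.3), (28, -0.3), (34, -0.6), (40, -0.5), (46, -1.2), (52, -0.4), (58, 5.1), (64, 15.5)]
```

The blank's centre is past the crest but it's still nose-up, so it's probably held by friction at the finger. I'll back off a little to let it tip.

move_arm(rotation=[[0,0,0],[0,0,0],[0,0,0],[0,0,0],[0,0,0],[0,0,0],[0,0,0],[0,0,0]], dp=[[0.004,0,-0.0009],[0.004,0,-0.0009],[0,0,0],[0,0,0],[0,0,0],[0,0,0],[0,0,0],[0,0,0]], fingers=[0,0,0,0,0,0,0,0])

```text
t: 25.75
ee_pos: [520.8, -258.5, 71.7]
tool_rot: [[-0.85, 0.489, 0.196], [0.475, 0.872, -0.116], [-0.227, -0.005, -0.974]]
wrist_force: [0.4, -0.3, 0.2]
grip_width: 85.5
```

```bash
python3 -c "
from h import *
prof('top11')"
```

```text
t 25.75 p [ 520.8 -258.5   71.7] w 85.5 F [ 0.4 -0.3  0.2] q [-0.6   0.15  1.82  0.02  0.95 -1.67]
loc [-120.5    0.3    1.7]
-50 [(-32, 10.5), (-26, 10.4), (-20, 10.1), (-14, 9.4), (-8, 8.6), (-2, 8.3), (4, 8.1), (10, 1.2), (16, 0.5), (22, -0.2), (28, -1.5)]
-35 [(-32, 12.9), (-26, 9.7), (-20, 10.2), (-14, 8.9), (-8, 8.8), (-2, 8.5), (4, 8.2), (10, -0.0), (16, -1.7), (22, -0.8), (28, -13.9), (34, -16.7)]
35 [(-104, 0.9), (-98, 14.8), (-92, 14.3), (-86, 13.7), (-80, 12.1), (-74, 12.5), (-68, 12.5), (-62, 12.1), (-56, 10.8), (-50, 11.4), (-44, 11.5), (-38, 9.3), (-32, 9.9), (-26, 9.5), (-20, 8.8), (-14, 9.5), (-8, 8.9), (-2, 9.6), (4, 7.9), (10, 0.3), (16, -0.2), (22, 0.8), (28, -0.5), (34, 0.2), (40, -0.2), (46, 0.1), (52, -0.4), (58, 5.7), (64, 13.4)]
50 [(-104, 5.0), (-98, 15.4), (-92, 14.1), (-86, 13.7), (-80, 13.8), (-74, 14.7), (-68, 12.8), (-62, 12.5), (-56, 12.9), (-50, 10.7), (-44, 12.9), (-38, 10.0), (-32, 9.3), (-26, 10.2), (-20, 8.6), (-14, 9.6), (-8, 9.3), (-2, 8.6), (4, 8.9), (10, -0.2), (16, -0.3), (22, 0.5), (28, 0.5), (34, -0.1), (40, -0.0), (46, 1.6), (52, -0.2), (58, 8.7), (64, 14.6)]
62 [(-122, -2.4), (-116, 1.9), (-110, -0.3), (-104, 2.7), (-98, 15.1), (-92, 14.6), (-86, 15.0), (-80, 14.5), (-74, 13.0), (-68, 12.5), (-62, 12.5), (-56, 10.8), (-50, 10.1), (-44, 11.9), (-38, 10.3), (-32, 9.1), (-26, 10.8), (-20, 10.2), (-14, 8.8), (-8, 9.4), (-2, 9.7), (4, 7.5), (10, 2.4), (16, -0.1), (22, 0.4), (28, 0.4), (34, -0.5), (40, -0.2), (46, 0.6), (52, -1.6), (58, 8.9), (64, 15.4)]
```

It tipped as expected: leading edge down on the floor at +7.5, trailing edge at -102 and 7–15 mm high. I'll raise, lean the tool to 20° for former clearance, and push on.

move_arm(rotation=[[0,-0.03,0],[0,-0.03,0],[0,-0.03,0],[0,-0.03,0],[0,0,0],[0,0,0],[0,0,0],[0,0,0]], dp=[[-0.0002,0,-0.0008],[-0.0002,0,-0.0008],[-0.0002,0,-0.0008],[-0.0002,0,-0.0008],[-0.0038,0,0.0014],[-0.0038,0,0.0014],[-0.0038,0,0.0014],[-0.0038,0,0.0014]], fingers=[0,0,0,0,0,0,0,0])

```text
t: 26.8
ee_pos: [535.6, -266.7, 75.4]
tool_rot: [[-0.818, 0.489, 0.303], [0.456, 0.872, -0.176], [-0.35, -0.006, -0.937]]
wrist_force: [-0.7, 0.2, -0.2]
grip_width: 85.4
```

```bash
python3 -c "
from h import *
prof('top12');print(get_state()['tool_rot'][2])"
```

```text
t 26.8 p [ 535.6 -266.7   75.4] w 85.4 F [-0.7  0.2 -0.2] q [-0.61  0.12  1.87  0.04  0.79 -1.69]
loc [-103.6    0.3    5.4]
-50 [(-68, 13.5), (-62, 12.4), (-56, 12.7), (-50, 10.8), (-44, 11.3), (-38, 11.2), (-32, 9.8), (-26, 10.0), (-20, 10.7), (-14, 7.8), (-8, 9.9), (-2, 9.5), (4, 9.5), (10, 7.1), (16, 0.2), (22, -1.0), (28, -0.9)]
-35 [(-68, 14.3), (-62, 12.7), (-56, 12.3), (-50, 11.5), (-44, 11.5), (-38, 12.1), (-32, 10.3), (-26, 10.5), (-20, 10.9), (-14, 9.4), (-8, 9.8), (-2, 9.5), (4, 8.6), (10, 8.0), (16, 1.7), (22, -0.1), (28, -14.4), (34, -16.6)]
35 [(-104, 2.4), (-98, 11.3), (-92, 14.7), (-86, 15.0), (-80, 12.9), (-74, 13.3), (-68, 13.0), (-62, 11.9), (-56, 10.5), (-50, 11.8), (-44, 11.7), (-38, 11.8), (-32, 9.6), (-26, 10.4), (-20, 10.3), (-14, 10.0), (-8, 9.0), (-2, 8.2), (4, 7.0), (10, 8.1), (16, -1.8), (22, 0.0), (28, 0.2), (34, 0.7), (40, -0.2), (46, 0.5), (52, 0.4), (58, 5.2), (64, 14.7)]
50 [(-98, 16.8), (-92, 14.0), (-86, 14.2), (-80, 13.6), (-74, 13.0), (-68, 12.4), (-62, 12.4), (-56, 11.4), (-50, 10.6), (-44, 11.4), (-38, 10.8), (-32, 10.8), (-26, 9.8), (-20, 9.8), (-14, 9.0), (-8, 10.0), (-2, 9.7), (4, 8.9), (10, 9.8), (16, 0.7), (22, 1.0), (28, 0.9), (34, -0.1), (40, 0.8), (46, -1.2), (52, 0.0), (58, 5.3), (64, 14.9)]
62 [(-122, -1.7), (-116, 1.8), (-110, -2.7), (-104, -1.0), (-98, 13.7), (-92, 14.5), (-86, 14.2), (-80, 14.2), (-74, 13.6), (-68, 11.5), (-62, 12.5), (-56, 12.4), (-50, 10.0), (-44, 11.3), (-38, 11.1), (-32, 11.1), (-26, 9.2), (-20, 10.2), (-14, 8.9), (-8, 9.6), (-2, 9.4), (4, 8.8), (10, 8.3), (16, -1.0), (22, -2.1), (28, 0.9), (34, -0.8), (40, 0.8), (46, 0.6), (52, -0.8), (58, 7.4), (64, 14.8)]
[-0.35057386 -0.0056294  -0.93651817]
```

move_arm(rotation=[[0,0,0],[0,0,0],[0,0,0],[0,0,0],[0,0,0],[0,0,0],[0,0,0],[0,0,0]], dp=[[-0.0037,0,0.0016],[-0.0037,0,0.0016],[-0.0037,0,0.0016],[-0.0037,0,0.0016],[-0.0037,0,0.0016],[-0.0037,0,0.0016],[-0.0037,0,0.0016],[-0.0037,0,0.0016]], fingers=[0,0,0,0,0,0,0,0])

```text
t: 27.85
ee_pos: [566.0, -283.8, 73.5]
tool_rot: [[-0.818, 0.489, 0.303], [0.456, 0.872, -0.176], [-0.35, -0.006, -0.937]]
wrist_force: [-1.0, 1.2, 1.0]
grip_width: 86.0
```

```bash
python3 -c "
from h import *
prof('top13');prof('scene13','scene')"
```

```text
t 27.85 p [ 566.  -283.8   73.5] w 86.0 F [-1.   1.2  1. ] q [-0.6   0.19  1.79  0.04  0.8  -1.68]
loc [-68.8   0.3   3.5]
-50 [(-20, 11.8), (-14, 10.9), (-8, 10.2), (-2, 10.2), (4, 10.2), (10, 10.4), (16, 9.3), (22, 7.3)]
-35 [(-14, 10.2), (-8, 10.5), (-2, 9.9), (4, 10.9), (10, 10.7), (16, 9.8), (22, 9.5)]
35 [(-122, -0.7), (-116, -1.3), (-110, 1.9), (-104, -0.7), (-98, 0.3), (-92, -0.4), (-86, 0.4), (-68, 3.2), (-62, 11.7), (-56, 11.4), (-50, 11.0), (-44, 10.9), (-38, 12.5), (-32, 10.3), (-26, 9.6), (-20, 10.9), (-14, 10.5), (-8, 10.1), (-2, 10.0), (4, 10.5), (10, 10.2), (16, 9.2), (22, 8.3), (28, 7.7), (34, 7.8), (40, 7.9), (46, 7.8), (52, -0.6), (58, 1.7), (64, 13.0)]
50 [(-122, -0.2), (-116, -0.6), (-110, -0.1), (-104, 0.8), (-98, 1.6), (-92, -0.9), (-68, 22.7), (-62, 11.5), (-56, 12.8), (-50, 12.6), (-44, 11.5), (-38, 10.2), (-32, 11.5), (-26, 10.8), (-20, 10.5), (-14, 10.1), (-8, 9.7), (-2, 8.7), (4, 8.9), (10, 10.7), (16, 9.9), (22, 10.3), (28, 9.5), (34, 8.9), (40, 8.5), (46, 8.0), (52, 0.8), (58, 2.4), (64, 13.7)]
62 [(-122, 0.2), (-116, 0.5), (-110, 1.4), (-104, 0.7), (-98
[... 334 characters left out ...]
9 p [ 566.3 -284.    73.6] w 85.2 F [-0.2  0.1 -1.3] q [-0.6   0.19  1.79  0.04  0.8  -1.68]
loc [-68.4   0.3   3.6]
-50 [(-122, -0.3), (-116, 1.8), (34, 7.7), (40, 9.7), (46, 9.0), (52, 1.0), (58, -0.3), (64, 14.1)]
-35 [(34, 9.5), (40, 9.3), (46, 8.9), (52, 1.1), (58, -0.9), (64, 14.9)]
35 [(34, 9.3), (40, 9.8), (46, 6.8), (52, 1.5), (58, -0.0), (64, 13.5)]
50 [(-122, 0.2), (-116, -0.1), (-68, 18.5), (10, 10.3), (16, 9.6), (22, 11.7), (28, 9.9), (34, 7.9), (40, 9.2), (46, 9.5), (52, 0.9), (58, 0.6), (64, 13.9)]
62 [(-110, -0.8), (-86, 1.0), (-80, 1.8), (-74, 2.5), (-68, 3.7), (10, 10.2), (16, 10.2), (22, 10.6), (28, 10.1), (34, 10.3), (40, 9.5), (46, 8.5), (52, 0.8), (58, 2.3), (64, 14.1)]
```

Leading edge at about +48.5, trailing at about -62. I'll push 6–7 mm more in small steps, then back off.

move_arm(rotation=[[0,0,0],[0,0,0],[0,0,0],[0,0,0],[0,0,0],[0,0,0],[0,0,0],[0,0,0]], dp=[[-0.0011,0,0.0004],[-0.0011,0,0.0004],[-0.0011,0,0.0004],[-0.0011,0,0.0004],[-0.0011,0,0.0004],[0,0,0],[0.003,0,-0.0011],[0.003,0,-0.0011]], fingers=[0,0,0,0,0,0,0,0])

```text
t: 28.95
ee_pos: [565.5, -283.5, 73.5]
tool_rot: [[-0.818, 0.489, 0.303], [0.456, 0.872, -0.176], [-0.35, -0.006, -0.937]]
wrist_force: [-0.9, -0.8, 0.8]
grip_width: 85.4
```

```bash
python3 -c "
from h import *
prof('top14');prof('scene14','scene')"
```

```text
t 28.95 p [ 565.5 -283.5   73.5] w 85.4 F [-0.9 -0.8  0.8] q [-0.6   0.19  1.8   0.04  0.8  -1.68]
loc [-69.3   0.3   3.5]
-50 [(-20, 9.2), (-14, 8.0), (-8, 8.3), (-2, 10.1), (4, 8.3), (10, 8.4), (16, 8.0), (22, 7.6)]
-35 [(-14, 5.8), (-8, 8.2), (-2, 8.6), (4, 7.6), (10, 8.2), (16, 8.2), (22, 8.6)]
35 [(-122, 0.7), (-116, 0.8), (-110, 1.3), (-104, -0.1), (-98, 0.0), (-92, 1.1), (-86, -1.7), (-68, 1.2), (-62, 3.9), (-56, 7.9), (-50, 7.1), (-44, 7.5), (-38, 9.1), (-32, 10.0), (-26, 7.3), (-20, 8.5), (-14, 9.5), (-8, 9.0), (-2, 8.4), (4, 8.1), (10, 7.9), (16, 6.9), (22, 8.2), (28, 7.8), (34, 7.7), (40, 8.2), (46, 8.4), (52, 6.6), (58, 5.4), (64, 13.6)]
50 [(-122, 0.8), (-116, -0.7), (-110, 0.7), (-104, 1.2), (-98, 1.8), (-92, 1.0), (-62, 4.3), (-56, 8.5), (-50, 8.2), (-44, 7.6), (-38, 7.8), (-32, 9.2), (-26, 8.1), (-20, 7.4), (-14, 7.4), (-8, 9.3), (-2, 8.4), (4, 7.9), (10, 9.0), (16, 8.1), (22, 9.6), (28, 8.1), (34, 7.8), (40, 8.0), (46, 8.2), (52, 7.6), (58, 6.0), (64, 14.6)]
62 [(-122, 1.7), (-116, 1.2), (-110, 0.0), (-104, -0.4), (-98, -0.1), (-92, 0.9), (-80, 2.0), (-74, 1.3), (-68
[... 232 characters left out ...]
6), (58, 5.2), (64, 14.7)]
t 29.0 p [ 565.2 -283.3   73.5] w 85.2 F [ 0.6  0.2 -0.4] q [-0.6   0.19  1.8   0.04  0.8  -1.68]
loc [-69.6   0.4   3.5]
-50 [(-116, 0.1), (34, 7.4), (40, 10.3), (46, 8.1), (52, 6.1), (58, -0.9), (64, 14.7)]
-35 [(34, 8.4), (40, 9.7), (46, 8.7), (52, 8.8), (58, 3.0), (64, 15.9)]
35 [(34, 9.6), (40, 8.8), (46, 9.8), (52, 7.8), (58, -0.6), (64, 15.7)]
50 [(-122, -2.2), (-116, 3.2), (-68, 10.9), (10, 10.3), (16, 8.3), (22, 8.9), (28, 8.3), (34, 8.7), (40, 9.4), (46, 8.4), (52, 7.4), (58, 0.0), (64, 15.6)]
62 [(-86, 3.9), (-80, 0.6), (-74, 2.0), (-68, 4.2), (10, 9.6), (16, 7.5), (22, 10.0), (28, 9.7), (34, 8.8), (40, 8.1), (46, 10.3), (52, 7.6), (58, 0.5), (64, 16.7)]
```

It has dropped flat: top at 8 mm over the whole length, edges at about -57 and +55. I'll retreat.

move_arm(rotation=[[0,0,0],[0,0,0],[0,0,0],[0,0,0],[0,0,0],[0,0,0],[0,0,0],[0,0,0]], dp=[[0.006,0,-0.005],[0.01,0,-0.012],[0.01,0,-0.018],[0.01,0,-0.02],[0.01,0,-0.02],[0.01,0,-0.02],[0.01,0,-0.02],[0.01,0,-0.02]], fingers=[0,0,0,0,0,0,0,0])

```text
t: 30.05
ee_pos: [454.8, -220.4, 178.2]
tool_rot: [[-0.818, 0.489, 0.303], [0.456, 0.872, -0.176], [-0.35, -0.006, -0.937]]
wrist_force: [0.4, 0.5, 1.0]
grip_width: 85.5
```

Run:
```python
from h import *
prof('top15')
im=cv2.imread('pics/top15.png');d=np.load('pics/top15.npy')
uvs=np.c_[[a.ravel() for a in np.mgrid[0:512,0:384]]].T
S=cv2.cvtColor(im[uvs[:,1],uvs[:,0]][None],cv2.COLOR_BGR2HSV)[0,:,1]
P=dep('top',uvs,d);L=Ro.from_euler('z',-11.8,degrees=True).apply(P-FR['bay'][0])
k=(abs(L[:,1])<40)&(L[:,0]>-80)&(L[:,0]<90)&(L[:,2]>46)&(L[:,2]<66)&(S>60)
for s in(1,-1):
    Q=L[k&(L[:,1]*s>10)];print(s,len(Q),cv2.minAreaRect(Q[:,:2].astype(np.float32)),'z',np.median(Q[:,2]))
cv2.imwrite('pics/c15.png',cv2.resize(im[90:250,110:450],None,fx=2.3,fy=2.3,interpolation=cv2.INTER_CUBIC))
```

```text
t 30.05 p [ 454.8 -220.4  178.2] w 85.5 F [0.4 0.5 1. ] q [-0.63 -0.19  1.94  0.04  1.03 -1.7 ]
loc [-196.7    1.2  108.2]
-50 [(-122, 1.6), (-116, -0.6), (-110, 0.3), (-104, 1.2), (-98, -0.7), (-92, 0.7), (-86, 0.8), (-80, 1.7), (-74, 0.9), (-68, 3.0), (-62, 4.0), (-56, 6.9), (-50, 7.8), (-44, 9.0), (-38, 8.4), (-32, 8.0), (-26, 7.9), (-20, 8.1), (-14, 8.1), (-8, 7.5), (-2, 8.5), (4, 9.4), (10, 8.3), (16, 8.9), (22, 8.0)]
-35 [(-122, -0.3), (-116, 1.1), (-110, -0.7), (-104, 0.7), (-98, 0.9), (-92, -0.9), (-86, -0.7), (-80, 1.1), (-74, 1.6), (-68, 3.9), (-62, 3.5), (-56, 7.9), (-50, 7.6), (-44, 7.2), (-38, 7.9), (-32, 8.2), (-26, 7.4), (-20, 8.0), (-14, 7.5), (-8, 8.4), (-2, 8.0), (4, 8.8), (10, 9.3), (16, 9.8), (22, 7.9)]
35 [(-122, -0.4), (-116, 1.3), (-110, 0.7), (-104, -0.2), (-98, -0.1), (-92, 0.2), (-86, 0.4), (-80, -0.9), (-74, 1.5), (-68, 3.0), (-62, 3.1), (-56, 8.3), (-50, 7.3), (-44, 7.1), (-38, 7.6), (-32, 7.7), (-26, 8.7), (-20, 7.7), (-14, 7.8), (-8, 8.9), (-2, 8.6), (4, 8.6), (10, 8.3), (16, 8.7), (22, 8.2), (28, 7.1), (34, 7.5), (40, 7.2), (46, 8.3), (52, 6.3), (58, 4.
[... 333 characters left out ...]
 8.4), (40, 7.0), (46, 7.3), (52, 6.1), (58, 7.7), (64, 15.0)]
62 [(-122, 0.7), (-116, 2.0), (-110, 0.1), (-104, -0.2), (-98, 0.4), (-92, 0.1), (-86, 1.1), (-80, -0.7), (-74, 2.7), (-68, 3.3), (-62, 2.5), (-56, 8.6), (-50, 9.0), (-44, 7.7), (-38, 7.9), (-32, 8.2), (-26, 7.3), (-20, 7.0), (-14, 7.6), (-8, 8.2), (-2, 8.3), (4, 7.0), (10, 7.9), (16, 7.4), (22, 8.5), (28, 9.7), (34, 8.0), (40, 8.5), (46, 7.8), (52, 7.5), (58, 7.2), (64, 15.5)]
1 138 ((3.095928192138672, 26.0955753326416), (109.59432983398438, 8.372621536254883), 0.8732985854148865) z 54.91793884427295
-1 130 ((3.641082763671875, -25.93154525756836), (110.96138000488281, 8.109318733215332), 0.7770417332649231) z 55.47642780291562
```

View pics/c15.png

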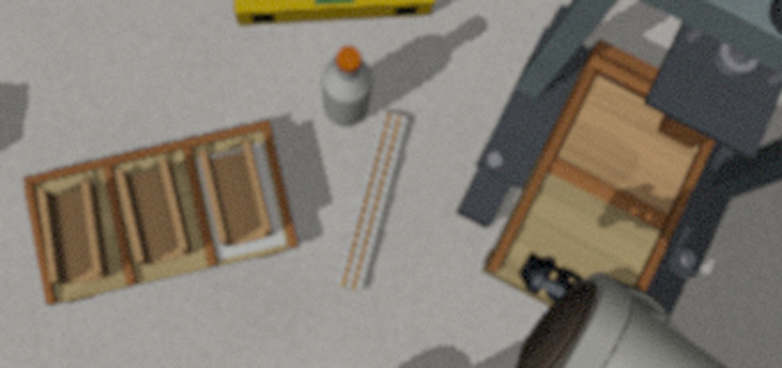

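The picture shows the bracket upright on the paper at (237,190), in line with the dry ones. The blank lies flat in the nest around (630,130), and the bottle and rule are undisturbed. The gripper is clear, so I'll hand in.

```bash
python3 -c "
from h import *
print(close_job())"
```

```text
the job is handed in; nothing more can be done
None
```

The press is turned round for the next part and the job was handed in at about 30 s of the 67 s allowed. `close_job()` gives no verdict, so the results below are my own measurements.

- **Bracket:** I gripped it across the flanges with the tool tilted 40°, lifted it clear of the lip and drew it out towards the loading side. I lowered it in the free bay until light contact with the floor, then released it. After letting go it measured (+3.4, 0.0) mm from the bay centre, about 1° off line, with the flange tops 55 mm above the bay floor, so it stands flat.
- **Blank:** I pushed it with the open fingers over the lip until it dropped. It measured flat in the nest, top 8 mm above the floor all over, with edges at roughly x = -57 and +55 mm. That puts its centre about 1 mm off, against the 6.5 mm allowed.
- **Unexpected on the way:** once past the crest, the blank stayed nose-up, probably held by friction at the fingers. I backed off about 9 mm, it tipped down, and I finished the push with the tool leaned further over.
- **Rest of the scene:** the dry brackets, bottle and rule looked unmoved in the last picture. I judged that by eye and did not measure them again. The gripper was clear of everything at hand-in.
- **Disagreement:** my first estimate of the press yaw was -28.6°, but the rails later gave -29.3°. I used the rail value for the push.

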